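# Clear the brass caps out of the chisel block

## Robot

A 6-joint arm with a two-finger parallel gripper is mounted at the origin on the work surface. World frame = base frame: x ahead of the robot, y to its left, z up, the work surface at z = 0. Lengths are in m, angles in rad, forces in N, time in s.
With the tool pointing down it reaches from about 0.3 to 0.825 m from the base axis. Payload 5.4 kg.
Tool frame: the origin (TCP) lies on the centre line of the jaws, within the pads' length; the fingertips stand 22 mm ahead of it and the grasp point (between the pads) lies 3 mm ahead of it (env.tips_ahead is the distance from the TCP to the fingertips, in m); z points along the fingers, y is the line along which they close (so a half turn about z gives the same grasp; the last joint's range is limited). The gripper opens to 92 mm and grips with 3 to 60 N. Pads are 20 mm wide; open, the fingers measure 128 mm over their backs; the gripper's body (75 mm by 189 mm) begins 69 mm behind the grasp point.
Start: joints at [0.932, 0.158, 1.597, -0, 1.386, -0.21], TCP at [0.239, 0.523, 0.237] pointing down, gripper open.
Joint ranges: [-2.91, 2.91], [-0.94, 2.29], [0.18, 2.7], [-1.29, 4.43], [0.17, 2.64], [-3, 3]. Speed limits (rad/s): [2.57, 2.57, 3.14, 3.14, 3.14, 3.14].

## Interface

Orientations are given as a rotation vector (axis times angle).
In Python, from plant import sense, eyes, env, finder gives the robot as it stands.
- The arm moves only by the tool servo_tool, never from a script. Its argument "rows" is one flat list of numbers, 7 for each row, row after row: the shift along the world's x, y, z in units of 80 mm (1.0 is 80 mm), then the turn, a rotation vector about the world's x, y, z in units of 60 degrees (1.0 is 60 degrees), then the opening, from -1 (shut) to 1 (fully open), so that 0 is half open. In form: [dx, dy, dz, ax, ay, az, hand, dx, dy, dz, ax, ay, az, hand, ...]. A call has 1 to 12 rows; each row shifts and turns the commanded pose from where the row before left it; what a row does not reach is not made up. A row lasts 1/12 s, in which the tool goes at most 41.7 mm and 7.16 degrees, less where a joint would pass 70% of its speed; a pose out of reach is approached as far as the arm can. A call with a number of a shift or a turn outside -1 to 1 is refused whole. A call with a gripper value outside its range is refused whole. The fingers move at their own pace and stop on an object; "squeeze" is the grip in N (left out, the last holds). Time passes only in rows, so rows that do not move let the fingers close. It gives the time, the measured TCP pose, the force, the opening and the grip force at its end, in the units of the state.
- sense(): the state, without advancing time (a new reading comes with each control period).
- eyes.get_image(name): name is "scene" or "top" or "wrist"; returns a dict with "image" (480x640x3 uint8, blue, green, red), "z_map" (480x640 float32, m along the optical axis (not along the pixel's ray), 0 where there is no reading), "intrinsics" (3x3 intrinsics, pixels), "extrinsics" (4x4, takes a point from world to camera coordinates); the wrist camera has in their place "hand_eye" (4x4, takes a point from camera to tool coordinates, whose origin is the TCP and whose axes are the flange's). Camera axes: x right, y down, z forward; pixel columns grow to the right and rows downward; lengths in m; the calibration is good to about 2 mm. A picture is of the moment at which its call begins: read the wrist's pose just before it.
- env.finish_job(): hands the job in; it is judged then, once.
Trained networks look in a picture, given as the dict that the camera call returned (one of the last four; its "shot" number tells which), for a name from the list of things; names that differ only in an ending like _2 or _b are one class to them, and where a whole thing is asked for, a point or a joint stands for the part that bears it (a point fixed in the world has none). Each returns a list of dicts, best first, with "confidence" (0 to 1); they miss things now and then, are a little off and sometimes report something else, mostly with a low value. They report only what shows in the picture. A call takes as long as a camera call. They do not tell look-alikes from the thing itself.
- finder.boxes_of(picture, query): "xy" ([column, row] in pixels, amid what is visible of it).
- finder.mark_of(picture, query): "xy" ([column, row] in pixels: a listed point, or the origin of a listed thing).
The state is a dict: "time_s": time; "joints": joint angles; "joint_velocities": joint speeds; "effort": joint torques, N m; "tcp_pos": TCP position; "orientation": TCP orientation; "ft_force": force on the tool from outside, world axes, zero at the start; "moment": the same for the moment, N m; "width": finger opening in m; "grasp_force": force on a finger pad.
Only numpy, scipy, OpenCV 4.12 (cv2) and the standard library are available. Lean on these libraries where they do the work, as an engineer would, in place of code of your own. Each camera call takes 0.05 s, during which the arm holds its last target. There are 200 camera calls.

## Task

Brass end caps have dropped to the bottom of the deep slots of the chisel block. Fish every one out with the sprung tongs (not with the fingers) and collect them all on the tip tray; then stand the tongs back upright in their stand, have the plywood box standing on the bench with its mouth under the tray's lip, and only then lift the tray's handle so that the caps slide off into the box, and let the tray down level again. All caps must end in the box; leave the carving tools and other things lying about where they are.

Things in the scene. Friction and masses are not known exactly. Their poses are not given: they have to be found in the camera images.
- cap0_c (a point): centre of a plain brass end cap for a chisel handle: a solid round slug 20 mm in diameter, 20 mm high, 25 g, standing upright at the start on the floor of slot 0 of the chisel block, within 5 mm of the slot's centre. Three or four of the four caps are there, a missing one is absent (None from the start). Friction about 0.6
- cap1_c (a point): centre of a plain brass end cap for a chisel handle: a solid round slug 20 mm in diameter, 20 mm high, 25 g, standing upright at the start on the floor of slot 1 of the chisel block, within 5 mm of the slot's centre. Three or four of the four caps are there, a missing one is absent (None from the start). Friction about 0.6
- cap2_c (a point): centre of a plain brass end cap for a chisel handle: a solid round slug 20 mm in diameter, 20 mm high, 25 g, standing upright at the start on the floor of slot 2 of the chisel block, within 5 mm of the slot's centre. Three or four of the four caps are there, a missing one is absent (None from the start). Friction about 0.6
- cap3_c (a point): centre of a plain brass end cap for a chisel handle: a solid round slug 20 mm in diameter, 20 mm high, 25 g, standing upright at the start on the floor of slot 3 of the chisel block, within 5 mm of the slot's centre. Three or four of the four caps are there, a missing one is absent (None from the start). Friction about 0.6
- block: fixed dark wooden chisel block, 178 mm (its x) x 80 mm (its y) x 85 mm high, origin at the centre of its underside. Four slots open at the top, in a row along its x at x = -63, -21, 21, 63 mm (slots 0 to 3), each 28 mm wide along x, 56 mm long along y, 70 mm deep (slot floor 15 mm above the bench): too narrow for a gripper's fingers
- stand: fixed pale wooden stand for the tongs, 90 mm (its x) x 50 mm (its y) x 60 mm high, origin at the centre of its underside; a central well 52 mm (x) x 16 mm (y), floor 8 mm and mouth 60 mm above the bench, holds the legs of the tongs
- stand_mouth (a point): centre of the well's mouth on top of the tongs' stand, 60 mm above the bench; axes as stand
- tongs: loose sprung tongs, 155 mm tall, 130 g, upright in the stand at the start; origin midway between the leg tips at tip level, x = line along which they close (lies along the stand's x), z up. Two straight parallel steel legs, each 5 mm thick (x) and 10 mm wide (y), are sprung apart on two thin rods between them, 94 and 148 mm up; at rest they leave a gap of 34 mm and measure 44 mm over the outside
- leg_a (a joint): how far (m) one leg of the tongs is squeezed in from rest: 0 to 0.011. Each leg moves just as much as its wooden grip. Grips pinched to 56 mm over both: held and open, gap 30 mm (40 mm over the legs); 46 mm: closed on a 20 mm cap; 38 mm: the stop. The springs push back with 2.5 N at rest, 4 N at the stop; squeeze with 15 to 20 N to grip a cap
- leg_b (a joint): the same for the other leg of the tongs (on the side of their +x)
- tongs_grip (a point): point to grip the tongs: midway between the flat wooden grips on the outside of the legs (90 to 152 mm above the tips, 22 mm wide, 60 mm over both at rest); 120 mm above the leg tips and on their middle line; axes as tongs. At the start 128 mm above the bench
- tipstand: fixed wooden stand of the tip tray, origin at the centre of its underside on the bench, x = the way out over the tray's lip (at yaw 0 of the stand the tray's lip is towards +x), y along the lip. The hinge lies 70 mm along x, 75 mm above the bench. Its foot and cheeks reach to x = 15 mm; two arms 54 to 70 mm above the bench carry the hinge, so a box under 50 mm tall can reach beneath the lip
- tray (a joint): angle of the tip tray about its hinge along the lip: 0 level and at rest, grows to 1.1 rad as its handle end is lifted. It falls back to 0 when let go. Tipped slowly, the caps start to slide at about 0.45 to 0.65 rad and drop almost straight down at the lip
- tray_mid (a point): middle of the aluminium tip tray's floor, on its upper face (78 mm above the bench when level); axes: x towards the lip, y along the lip, z up. The tray is 140 mm along x and 130 mm along y; walls 18 mm high along both sides and 15 mm high at the handle end, lip end open
- tray_lip (a point): middle of the tray's open lip edge, upper face, on the hinge line
- tray_handle (a point): middle of the tray's round dark wooden handle bar, 12 mm in diameter, 115 mm long along y, 185 mm from the hinge, 45 mm beyond the tray's end wall, 80 mm above the bench when the tray is level; held by two thin arms 46 mm either side of the middle. Lifting takes about 2 N
- box_c (a point): centre (half-way up, 22.5 mm above its underside) of the loose open plywood collecting box, 120 mm (its x) x 150 mm (its y) x 45 mm high, walls 8 mm, floor 8 mm, 0.24 to 0.39 kg; axes along its sides
- chisel_a: chisel lying to the far right, loose, not part of the job, leave it where it is; origin at its underside
- chisel_b: chisel lying to the far left, loose, not part of the job, leave it where it is; origin at its underside
- chisel_c: chisel lying near the robot, loose, not part of the job, leave it where it is; origin at its underside
- mallet: carver's mallet, loose, not part of the job, leave it where it is; origin at its underside
- whetstone: grey whetstone, loose, not part of the job, leave it where it is; origin at its underside
- waxtin: flat round wax tin, loose, not part of the job, leave it where it is; origin at its underside
- offcut: small wood offcut, loose, not part of the job, leave it where it is; origin at its underside
Mind the look-alikes: they are no part of the job. What is meant by the part that bears box_c is not turquoise, and is the larger of those in its own colour.

How it is judged:
By the outcome, as a careful person would: the job done as asked, in the order asked, and still so for the second after the job is handed in, with the robot touching nothing.
Of cap0, cap1, cap2, cap3 only 3 to 4 are there at a start; the rules pass over those that are not, and their reading is None.
At some moment in a run one of box may be knocked a few centimetres aside while the robot is not near it.
It also fails if it takes over 210 s, if anything falls off the work surface, if the arm or the gripper's body presses on something with over 40 N, if the wrist force passes 120 N, or if a joint passes its speed limit or range.

## Working session

There is one attempt and no reset: what is moved stays moved. The work goes in short steps, Python scripts to look and compute and a tool call to move; the robot and the scene stay as the last step left them, time stands still between calls to the robot, and variables do not carry over. Pictures are saved under pics/ and viewed, at most 14 in all, crops included, and the job is handed in when it is done.

Besides the shell and the picture viewer there is one more tool, called after ">>>" by a JSON object that holds its "name" and its "arguments". servo_tool: Moves the arm, as the interface text tells. Its arguments: {"type":"object","properties":{"rows":{"type":"array"},"squeeze":{"type":"number"}},"required":["rows"]}

```bash
mkdir -p pics; ls
cat > h.py <<'E'
import numpy as np, cv2
from scipy.spatial.transform import Rotation as R
from plant import sense, eyes, env, finder
def look(cam):
    s=sense(); p=eyes.get_image(cam)
    if 'extrinsics' in p: p['T']=np.linalg.inv(p['extrinsics'])
    else:
        T=np.eye(4);T[:3,:3]=R.from_rotvec(s['orientation']).as_matrix();T[:3,3]=s['tcp_pos']
        p['T']=T@p['hand_eye']
    return p
def ray(p,xy):
    d=np.linalg.inv(p['intrinsics'])@[xy[0],xy[1],1.]
    return p['T'][:3,3],p['T'][:3,:3]@d
def at_z(p,xy,z):
    o,d=ray(p,xy); return o+d*(z-o[2])/d[2]
def depth(p,xy):
    u,v=int(round(xy[0])),int(round(xy[1])); w=p['z_map'][max(v-2,0):v+3,max(u-2,0):u+3]; w=w[w>0]
    o,d=ray(p,xy); return o+d*np.median(w) if len(w) else None
def cloud(p):
    v,u=np.mgrid[0:480,0:640]; z=p['z_map']
    d=np.stack([u,v,np.ones_like(u)],-1)@np.linalg.inv(p['intrinsics']).T
    return (d*z[...,None])@p['T'][:3,:3].T+p['T'][:3,3]
def proj(p,X):
    c=np.linalg.inv(p['T'])@np.r_[X,1]; k=p['intrinsics']@c[:3]; return k[:2]/k[2]
E
python3 - <<'E'
from h import *
np.set_printoptions(precision=4,suppress=True)
Z=dict(stand_mouth=.06,tongs_grip=.128,tray_mid=.078,tray_lip=.078,tray_handle=.08,box_c=.0225,block=0,stand=0,tipstand=0,cap0_c=.025,cap1_c=.025,cap2_c=.025,cap3_c=.025,tongs=.008)
for c in ['top','scene']:
    p=look(c); cv2.imwrite(f'pics/{c}0.png',p['image']); print(c,p['T'][:3,3])
    for n,z in Z.items():
        for m in finder.mark_of(p,n)[:4]:
            print(n,round(m['confidence'],2),np.round(m['xy'],0),at_z(p,m['xy'],z),depth(p,m['xy']))
E
```

```text
pics
top [ 0.3908 -0.0071  1.4142]
stand_mouth 0.68 [412. 216.] [ 0.5334 -0.2571  0.06  ] [ 0.5288 -0.2492  0.103 ]
stand_mouth 0.63 [408. 219.] [ 0.5281 -0.2468  0.06  ] [ 0.5332 -0.2558  0.009 ]
tongs_grip 0.76 [411. 218.] [ 0.522  -0.2414  0.128 ] [ 0.5246 -0.246   0.1027]
tongs_grip 0.51 [212. 210.] [0.5311 0.21   0.128 ] [0.5366 0.2184 0.0781]
tray_mid 0.83 [185. 217.] [0.5184 0.2824 0.078 ] [0.5185 0.2826 0.077 ]
tray_lip 0.75 [212. 212.] [0.5321 0.218  0.078 ] [0.5321 0.2181 0.0776]
tray_lip 0.51 [403. 222.] [ 0.5182 -0.2318  0.078 ] [ 0.5199 -0.2349  0.0598]
tray_handle 0.6 [136. 223.] [0.5007 0.3945 0.08  ] [0.5005 0.3936 0.0829]
box_c 0.73 [480. 302.] [ 0.3312 -0.4309  0.0225] [ 0.3305 -0.4361  0.0053]
box_c 0.68 [416. 354.] [ 0.2031 -0.2753  0.0225] [ 0.201  -0.2783  0.0071]
box_c 0.6 [453. 219.] [ 0.5339 -0.3654  0.0225] [ 0.5354 -0.3694  0.0071]
block 0.82 [333. 208.] [ 0.5561 -0.0691  0.    ] [ 0.5465 -0.0655  0.0818]
block 0.28 [189. 148.] [0.7002 0.2954 0.    ] [0.6816 0.2772 0.085 ]
stand 0.95 [407. 220.] [ 0.5308 -0.2555  0.    ] [ 0.5299 -0.2538  0.0096]
stand 0.74
[... 1640 characters left out ...]
93 -0.2793  0.0225] [ 0.1882 -0.2792  0.0088]
block 0.88 [323. 296.] [ 0.5543 -0.0566  0.    ] [ 0.5955 -0.074   0.0848]
block 0.37 [484. 203.] [0.4479 0.4476 0.    ] [0.4961 0.3937 0.0834]
block 0.3 [446. 243.] [0.5237 0.2907 0.    ] [0.5639 0.2508 0.0784]
stand 0.75 [240. 311.] [ 0.5238 -0.2522  0.    ] [ 0.5547 -0.2543  0.0604]
tipstand 0.56 [445. 245.] [0.5295 0.2836 0.    ] [0.5692 0.2441 0.0785]
cap2_c 0.69 [321. 298.] [ 0.5689 -0.0679  0.025 ] [ 0.5966 -0.0794  0.0824]
cap3_c 0.33 [375. 199.] [0.3502 0.1695 0.025 ] [0.3494 0.17   0.0237]
tongs 0.78 [240. 308.] [ 0.5194 -0.2502  0.008 ] [ 0.5478 -0.2522  0.0627]
tongs 0.44 [193. 331.] [ 0.5364 -0.3652  0.008 ] [ 0.5367 -0.3652  0.0086]
```

View pics/top0.png

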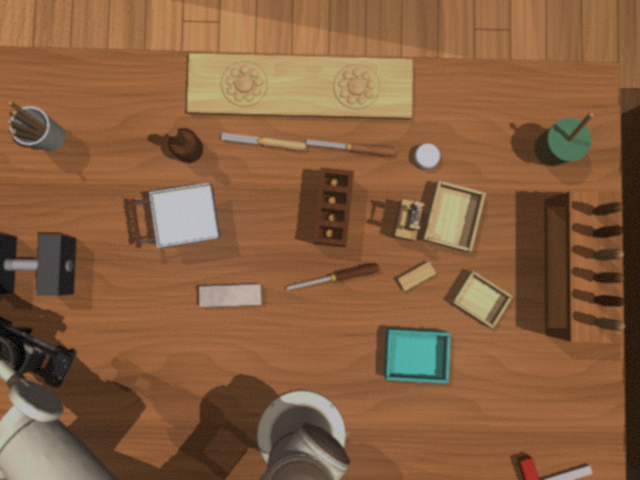

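View pics/scene0.png

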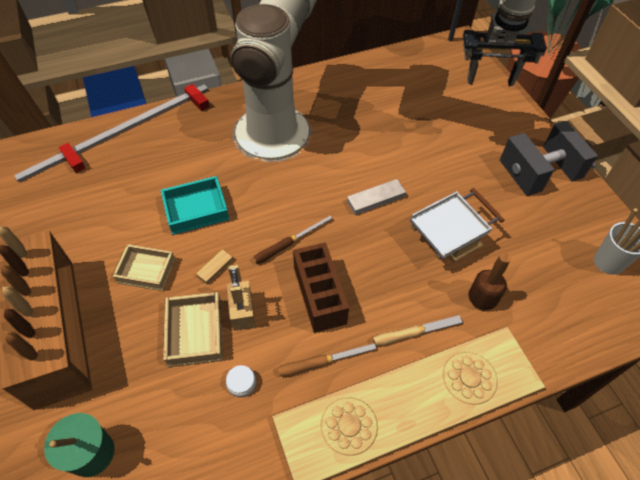

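The top view shows four caps in the slots at about (333,182), (334,200), (334,216) and (329,233). The large plywood box is at (455,217), with the small one at (481,299) and the turquoise one at (417,355) as look-alikes. The tongs are in their stand at (409,219). The tray is at (184,216) with its lip to the right (-y) and its handle at (136,222).

Run:
```python
from h import *
np.set_printoptions(precision=4,suppress=True)
s=sense(); print(s['tcp_pos'],R.from_rotvec(s['orientation']).as_matrix().round(3).tolist(),env.tips_ahead)
p=look('top'); C=cloud(p)
def fit(name,c,r,z0,z1):
    m=(np.hypot(C[...,0]-c[0],C[...,1]-c[1])<r)&(C[...,2]>z0)&(C[...,2]<z1)
    q=C[m][:,:2].astype(np.float32)
    (cx,cy),(w,h),a=cv2.minAreaRect(q*1000)
    print(name,len(q),np.round([cx,cy,w,h,a],1), 'z',np.median(C[m][:,2]))
fit('block',(.555,-.066),.12,.075,.095)
fit('stand',(.527,-.25),.07,.05,.068)
fit('tray',(.5185,.2825),.11,.070,.084)
fit('traywalls',(.5185,.2825),.11,.086,.105)
fit('boxrim',(.535,-.366),.11,.038,.052)
fit('box',(.535,-.366),.12,.004,.055)
fit('grips',(.527,-.25),.05,.12,.2)
fit('handle',(.5,.394),.07,.06,.1)
```

```text
[0.2391 0.5229 0.2366] [[-0.909, 0.416, 0.0], [0.416, 0.909, -0.0], [-0.0, 0.0, -1.0]] 0.022
block 1486 [551.9 -66.3  80.1 178.9  85.1] z 0.08446015483787883
stand 467 [ 524.2 -260.2   73.7   90.3   78.5] z 0.059100873679085675
tray 3252 [519.7 300.5 131.3 184.4  10.2] z 0.07729386242182257
traywalls 293 [519.1 302.  131.1 178.8  10.1] z 0.09080002621053684
boxrim 704 [ 539.9 -364.3  121.4  150.4   76.4] z 0.0433262376156881
box 3235 [ 534.1 -366.8  234.1  234.8   71.2] z 0.009728934447014614
grips 204 [ 526.3 -248.9   22.8   60.4   78.8] z 0.15796996574510325
handle 790 [506.8 364.2 114.8  78.4   9.8] z 0.08090150671103402
```

>>> {"name": "servo_tool", "arguments": {"rows": [0.15,-0.4,0.05,0,0,-0.053,1,0.15,-0.4,0.05,0,0,-0.053,1,0.15,-0.4,0,0,0,-0.053,1,0.15,-0.4,0,0,0,-0.053,1,0.15,-0.4,0,0,0,-0.053,1,0.15,-0.4,0,0,0,-0.053,1,0.15,-0.4,0,0,0,-0.053,1,0.15,-0.4,0,0,0,-0.053,1,0.15,-0.4,0,0,0,-0.053,1,0.15,-0.4,0,0,0,-0.053,1,0.15,-0.4,0,0,0,-0.053,1,0.15,-0.4,0,0,0,-0.053,1]}}

```text
time_s: 2.55
tcp_pos: [0.3834, 0.1373, 0.2449]
orientation: [1.638, 2.68, 0.001]
ft_force: [1.4, -0.3, 0.2]
width: 0.092
grasp_force: 0.0
```

>>> {"name": "servo_tool", "arguments": {"rows": [0.15,-0.4,0,0,0,-0.053,1,0.15,-0.4,0,0,0,-0.053,1,0.15,-0.4,0,0,0,-0.053,1,0.15,-0.4,0,0,0,-0.053,1,0.15,-0.4,0,0,0,-0.053,1,0.15,-0.4,0,0,0,-0.053,1,0.15,-0.4,0,0,0,-0.053,1,0.15,-0.4,0,0,0,-0.053,1,0.15,-0.4,0,0,0,-0.053,1,0.15,-0.4,0,0,0,-0.053,1,0.15,-0.4,0,0,0,-0.053,1,0,0,0,0,0,0,1]}}

```text
time_s: 3.55
tcp_pos: [0.5159, -0.2182, 0.2441]
orientation: [2.371, 2.058, -0.002]
ft_force: [-0.2, 0.2, 0.2]
width: 0.0918
grasp_force: 0.0
```

```bash
cat >> h.py <<'E'
def fit(C,name,c,r,z0,z1):
    m=(np.hypot(C[...,0]-c[0],C[...,1]-c[1])<r)&(C[...,2]>z0)&(C[...,2]<z1)
    q=C[m][:,:2].astype(np.float32)
    if len(q)<5: print(name,'none'); return
    (cx,cy),(w,h),a=cv2.minAreaRect(q*1000)
    print(name,len(q),np.round([cx,cy,w,h,a],1),'z',np.median(C[m][:,2]).round(4))
E
python3 - <<'E'
from h import *
s=sense(); p=look('wrist'); C=cloud(p); cv2.imwrite('pics/w1.png',p['image'])
M=R.from_rotvec(s['orientation']).as_matrix(); print(s['tcp_pos'],np.degrees(np.arctan2(M[1,1],M[0,1])))
fit(C,'grips',(.5263,-.2489),.045,.13,.175)
fit(C,'stand',(.5263,-.2489),.06,.05,.068)
print(p['T'][:3,3])
for n in['tongs_grip','stand_mouth']:
    for m in finder.mark_of(p,n)[:2]: print(n,m['confidence'],m['xy'],at_z(p,m['xy'],.128 if n[0]=='t' else .06))
E
```

```text
[ 0.51590411 -0.2181986   0.24410739] -8.075952022810235
grips 2844 [ 526.3 -246.6   22.8   60.1   79. ] z 0.1594
stand 4378 [ 526.3 -246.9   51.    90.3   79.4] z 0.0602
[ 0.52643866 -0.14388015  0.39239607]
tongs_grip 0.9 [333.8, 286.1] [ 0.52414003 -0.24898253  0.128     ]
tongs_grip 0.33 [197.7, 280.7] [ 0.43647327 -0.23271758  0.128     ]
stand_mouth 0.73 [329.9, 254.5] [ 0.52394817 -0.24848099  0.06      ]
stand_mouth 0.5 [357.8, 6.4] [ 0.56699061 -0.07165939  0.06      ]
```

View pics/w1.png

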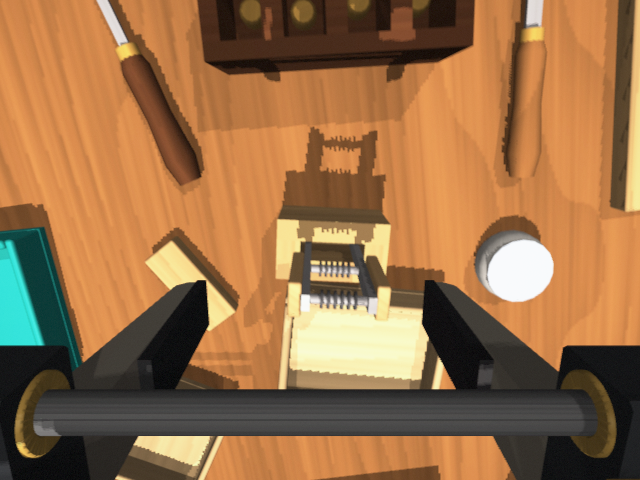

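Wrist view: tongs upright in the stand at (340,280), the box just behind it, four caps in the block at the top edge.

>>> {"name": "servo_tool", "arguments": {"rows": [0.13,-0.37,0,0,0,-0.048,1,0,0,-0.3,0,0,0,1,0,0,-0.3,0,0,0,1,0,0,-0.3,0,0,0,1,0,0,-0.3,0,0,0,1,0,0,-0.21,0,0,0,1,0,0,0,0,0,0,0.2,0,0,0,0,0,0,0.2,0,0,0,0,0,0,0.2,0,0,0,0,0,0,0.2,0,0,0,0,0,0,0.2], "squeeze": 18}}

```text
time_s: 4.62
tcp_pos: [0.5264, -0.2431, 0.1336]
orientation: [2.414, 2.006, 0.001]
ft_force: [-0.2, 0.5, -0.0]
width: 0.0606
grasp_force: 0.1
```

>>> {"name": "servo_tool", "arguments": {"rows": [0,-0.06,-0.03,0,0,0,0.4,0,0,0,0,0,0,0.4,0,0,0,0,0,0,0.2,0,0,0,0,0,0,0.2,0,0,0,0,0,0,0.2,0,0,0,0,0,0,0.2,0,0,0,0,0,0,0.2]}}

```text
time_s: 5.2
tcp_pos: [0.5254, -0.2476, 0.1295]
orientation: [2.417, 2.007, -0.0]
ft_force: [-0.2, 0.0, 0.8]
width: 0.0554
grasp_force: 3.7
```

>>> {"name": "servo_tool", "arguments": {"rows": [0,0,0.2,0,0,0,0.2,0,0,0.25,0,0,0,0.2,0,0,0.25,0,0,0,0.2,0,0,0.25,0,0,0,0.2,0,0,0.25,0,0,0,0.2,0,0,0.25,0,0,0,0.2,0,0,0,0,0,0,0.2]}}

```text
time_s: 5.78
tcp_pos: [0.5273, -0.2486, 0.2498]
orientation: [2.411, 2.003, 0.003]
ft_force: [0.4, -0.2, -1.2]
width: 0.0554
grasp_force: 2.9
```

Run:
```python
from h import *
np.set_printoptions(precision=4,suppress=True)
B=np.array([.5519,-.0663]); a=np.radians(-4.9); ux=np.array([np.cos(a),np.sin(a)]); uy=np.array([-ux[1],ux[0]])
for c in['top','wrist']:
    p=look(c); C=cloud(p); cv2.imwrite(f'pics/{c}2.png',p['image'])
    fit(C,'block '+c,(.552,-.066),.12,.078,.095)
    if c=='wrist': fit(C,'grips',sense()['tcp_pos'][:2],.06,.2,.5)
    for k in (-63,-21,21,63):
        s0=B+ux*k/1000
        d=(C[...,:2]-s0); lx=np.abs(d@ux); ly=np.abs(d@uy)
        m=(lx<.014)&(ly<.027)&(C[...,2]>.029)&(C[...,2]<.042)
        q=C[m]
        if len(q)<3: print(k,len(q)); continue
        (x,y),r=cv2.minEnclosingCircle((q[:,:2]*1000).astype(np.float32))
        e=np.array([x,y])/1000-s0
        print(c,k,len(q),np.round([x,y,r],1),'local',(1000*np.array([e@ux,e@uy])).round(1),'z',np.median(q[:,2]))
```

```text
block top 1460 [552.  -66.4  80.3 179.3  85.2] z 0.0841
top -63 54 [503.2 -59.5  23.2] local [13.9  2.6] z 0.03417815330832441
top -21 56 [544.6 -66.   25.6] local [13.7 -0.3] z 0.034474374185205936
top 21 50 [586.1 -70.   23.2] local [13.4 -0.8] z 0.03399918491429921
top 63 58 [628.4 -70.6  24.5] local [13.6  2.2] z 0.03421027689341716
block wrist 3276 [539.6 -96.2  14.7 160.5  85. ] z 0.0851
grips 82905 [ 528.8 -237.4   45.2  106.2   79.3] z 0.3295
-63 0
-21 0
21 0
63 0
```

Run:
```python
from h import *
p=look('top'); im=p['image']; 
c=cv2.resize(im[160:255,300:400],None,fx=6,fy=6,interpolation=cv2.INTER_CUBIC); cv2.imwrite('pics/crop1.png',c)
hsv=cv2.cvtColor(im,cv2.COLOR_BGR2HSV).astype(int)
B=np.array([.5519,-.0663]); a=np.radians(-4.9); ux=np.array([np.cos(a),np.sin(a)]); uy=np.array([-ux[1],ux[0]])
v,u=np.mgrid[160:255,315:360]
P=np.array([at_z(p,(x,y),.035)[:2] for x,y in zip(u.ravel(),v.ravel())])
bright=im[v.ravel(),u.ravel(),1].astype(int); 
for k in (-63,-21,21,63):
    s0=B+ux*k/1000; d=P-s0; m=(abs(d@ux)<.0135)&(abs(d@uy)<.026)
    b=bright[m]; th=(b.max()+np.median(b))/2; w=b>th
    dd=d[m][w]; print(k,b.max(),np.median(b),w.sum(),'local',(1000*np.array([dd@ux,dd@uy]).mean(1)).round(1),'extent',(1000*np.ptp(np.c_[dd@ux,dd@uy],axis=0)).round(0))
```

```text
-63 68 39.0 44 local [-2.1 -0.9] extent [23. 51.]
-21 78 38.0 29 local [-3.8 -1.5] extent [18. 11.]
21 67 36.0 32 local [-1.4  4.1] extent [14. 15.]
63 121 39.0 15 local [4.4 5.2] extent [ 8. 10.]
```

View pics/crop1.png

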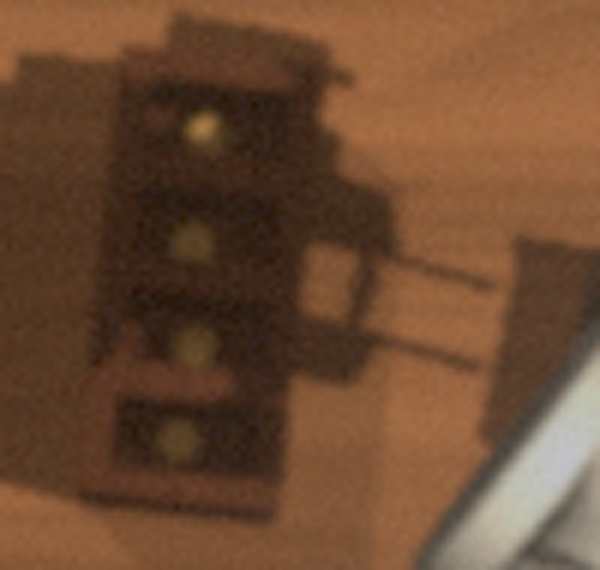

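Crop of the top view: caps at crop pixels (205,128), (193,240), (196,345) and (178,440), all four present.

Run:
```python
from h import *
p=look('top'); im=p['image']
hsv=cv2.cvtColor(im,cv2.COLOR_BGR2HSV)
B=np.array([.5519,-.0663]); a=np.radians(-4.9); ux=np.array([np.cos(a),np.sin(a)]); uy=np.array([-ux[1],ux[0]])
g=cv2.GaussianBlur(im,(0,0),.8).astype(float); yel=g[...,1]-.5*g[...,2]-.25*g[...,0]  # greenish-yellow vs red wood
for (cu,cv),k in zip([(205,128),(193,240),(196,345),(178,440)],(63,21,-21,-63)):
    x0,y0=300+(cu+.5)/6-.5,160+(cv+.5)/6-.5
    vv,uu=np.mgrid[int(y0)-6:int(y0)+8,int(x0)-6:int(x0)+8]; w=yel[vv,uu]-np.percentile(yel[vv,uu],70); w=np.clip(w,0,None)*(np.hypot(uu-x0,vv-y0)<5.5)
    c=(w*uu).sum()/w.sum(),(w*vv).sum()/w.sum()
    for q in((x0,y0),c):
        X=at_z(p,q,.035); e=X[:2]-B-ux*k/1000
        print(k,np.round(q,1),X.round(4),'local',(1000*np.array([e@ux,e@uy])).round(1))
```

```text
63 [333.8 180.9] [ 0.6191 -0.0679  0.035 ] local [4.1 4.2]
63 [333.7 181.4] [ 0.618  -0.0677  0.035 ] local [3.  4.3]
21 [331.8 199.6] [ 0.5731 -0.0638  0.035 ] local [-0.1  4.3]
21 [331.7 199.8] [ 0.5725 -0.0638  0.035 ] local [-0.7  4.2]
-21 [332.2 217.1] [ 0.5302 -0.0658  0.035 ] local [-0.6 -1.4]
-21 [332.1 217.2] [ 0.53   -0.0655  0.035 ] local [-0.9 -1.1]
-63 [329.2 232.9] [ 0.4914 -0.0593  0.035 ] local [2.1 1.8]
-63 [329.2 233.3] [ 0.4906 -0.0592  0.035 ] local [1.3 1.9]
```

>>> {"name": "servo_tool", "arguments": {"rows": [-0.038,0.197,0,0,0,-0.117,0.2,-0.038,0.197,0,0,0,-0.117,0.2,-0.038,0.197,0,0,0,-0.117,0.2,-0.038,0.197,0,0,0,-0.117,0.2,-0.038,0.197,0,0,0,-0.117,0.2,-0.038,0.197,0,0,0,-0.117,0.2,-0.038,0.197,0,0,0,-0.117,0.2,-0.038,0.197,0,0,0,-0.117,0.2,-0.038,0.197,0,0,0,-0.117,0.2,-0.038,0.197,0,0,0,-0.117,0.2,-0.038,0.197,0,0,0,-0.117,0.2,-0.038,0.197,0,0,0,-0.117,0.2]}}

```text
time_s: 6.98
tcp_pos: [0.4878, -0.0572, 0.2434]
orientation: [-3.137, 0.142, 0.005]
ft_force: [0.8, -0.2, -1.7]
width: 0.0551
grasp_force: 2.9
```

>>> {"name": "servo_tool", "arguments": {"rows": [0,0,0,0,0,0,0.2,0,0,0,0,0,0,0.2]}}

```text
time_s: 7.15
tcp_pos: [0.4883, -0.0578, 0.2439]
orientation: [-3.139, 0.126, 0.004]
ft_force: [0.2, -0.5, -0.6]
width: 0.055
grasp_force: 2.9
```

```bash
cat >> h.py <<'E'
def yaw(s=None):
    M=R.from_rotvec((s or sense())['orientation']).as_matrix(); return np.degrees(np.arctan2(M[1,1],M[0,1])),M[:,2]
E
python3 - <<'E'
from h import *
np.set_printoptions(precision=4,suppress=True)
s=sense(); print(s['tcp_pos'],yaw(s),s['width'])
p=look('wrist'); cv2.imwrite('pics/w3.png',p['image'])
for n in ['tongs','tongs_grip','cap0_c']:
    print(n,[(round(m['confidence'],2),np.round(m['xy'],0)) for m in finder.mark_of(p,n)[:3]])
E
```

```text
[ 0.4883 -0.0578  0.2439] (np.float64(-94.60017387449668), array([-0.0023,  0.0006, -1.    ])) 0.055042974438725877
tongs []
tongs_grip []
cap0_c [(0.79, array([318., 206.]))]
```

View pics/w3.png

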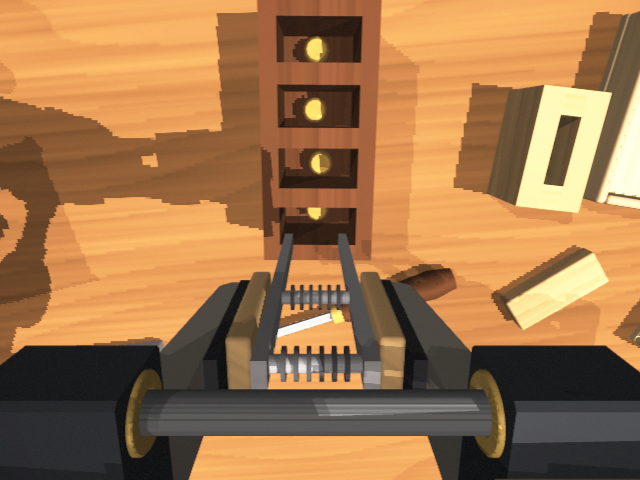

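Wrist view: all caps visible at (316,48), (315,109), (319,162) and (316,210); the leg tips at (290,236) and (343,236) stand over the nearest slot.

Run:
```python
from h import *
np.set_printoptions(precision=4,suppress=True)
s=sense(); t=s['tcp_pos']; p=look('wrist'); C=cloud(p)
fit(C,'block',(.552,-.066),.13,.078,.095)
for q in[(316,48),(315,109),(319,162),(316,208)]: print('cap',at_z(p,q,.035),depth(p,q))
m=(np.hypot(C[...,0]-t[0],C[...,1]-t[1])<.05)&(C[...,2]>.115)&(C[...,2]<.16)
Q=C[m]; print('legs',len(Q),Q[:,2].min())
for lo,hi in((.118,.126),(.126,.135),(.135,.15)):
    q=Q[(Q[:,2]>lo)&(Q[:,2]<hi)]
    for n,k in(('+y',q[:,1]>t[1]),('-y',q[:,1]<=t[1])):
        if k.sum(): print(lo,n,k.sum(),q[k].min(0),q[k].max(0))
```

```text
block 17207 [550.7 -64.2  80.3 176.8  85.1] z 0.0853
cap [ 0.6175 -0.0698  0.035 ] [ 0.6174 -0.0698  0.0353]
cap [ 0.5728 -0.0653  0.035 ] [ 0.5728 -0.0653  0.0351]
cap [ 0.5309 -0.0651  0.035 ] [ 0.531  -0.0651  0.0353]
cap [ 0.4928 -0.0594  0.035 ] [ 0.5026 -0.0601  0.0849]
legs 365 0.12261877419658712
0.118 +y 14 [ 0.4855 -0.0441  0.1226] [ 0.4953 -0.0395  0.1259]
0.118 -y 7 [ 0.492  -0.0785  0.1247] [ 0.4925 -0.0741  0.126 ]
0.126 +y 30 [ 0.4902 -0.0444  0.1261] [ 0.4956 -0.0398  0.1349]
0.126 -y 32 [ 0.4878 -0.0786  0.1267] [ 0.4927 -0.0732  0.1349]
0.135 +y 86 [ 0.4852 -0.0445  0.1353] [ 0.4959 -0.0395  0.1498]
0.135 -y 80 [ 0.4825 -0.0786  0.1351] [ 0.4928 -0.0728  0.1493]
```

>>> {"name": "servo_tool", "arguments": {"rows": [0.012,-0.005,-0.2,0,0,0,0.2,0,0,-0.22,0,0,0,0.2,0,0,-0.22,0,0,0,0.2,0,0,-0.22,0,0,0,0.2,0,0,-0.22,0,0,0,0.2,0,0,-0.18,0,0,0,0.2,0,0,0,0,0,0,0.2,0,0,0,0,0,0,0.2]}}

```text
time_s: 8.07
tcp_pos: [0.4895, -0.059, 0.1441]
orientation: [-3.138, 0.132, 0.003]
ft_force: [0.5, -0.7, -1.2]
width: 0.0553
grasp_force: 2.9
```

>>> {"name": "servo_tool", "arguments": {"rows": [0,0,-0.055,0,0,0,0.2,0,0,0,0,0,0,0.2,0,0,0,0,0,0,-0.1,0,0,0,0,0,0,-0.1,0,0,0,0,0,0,-0.1,0,0,0,0,0,0,-0.1]}}

```text
time_s: 8.57
tcp_pos: [0.4905, -0.059, 0.141]
orientation: [3.138, -0.132, 0.002]
ft_force: [-0.5, -0.3, 1.6]
width: 0.0447
grasp_force: 18.0
```

>>> {"name": "servo_tool", "arguments": {"rows": [0,0,0.15,0,0,0,-0.1,0,0,0.25,0,0,0,-0.1,0,0,0.25,0,0,0,-0.1,0,0,0.25,0,0,0,-0.1,0,0,0.25,0,0,0,-0.1,0,0,0.23,0,0,0,-0.1,0,0.2,0,0,0,0,-0.1,-0.01,0.35,0,0,0,0,-0.1,-0.01,0.35,0,0,0,0,-0.1,-0.01,0.35,0,0,0,0,-0.1,-0.01,0.35,0,0,0,0,-0.1,-0.01,0.35,0,0,0,0,-0.1]}}

```text
time_s: 9.57
tcp_pos: [0.4856, 0.0986, 0.2506]
orientation: [-3.139, 0.133, -0.0]
ft_force: [0.8, -0.5, -2.0]
width: 0.0447
grasp_force: 18.0
```

>>> {"name": "servo_tool", "arguments": {"rows": [-0.01,0.35,0,0,0,0,-0.1,-0.01,0.35,0,0,0,0,-0.1,-0.01,0.35,0,0,0,0,-0.1,-0.01,0.35,0,0,0,0,-0.1,-0.01,0.35,0,0,0,0,-0.1,-0.01,0.35,0,0,0,0,-0.1,0,0.15,0,0,0,0,-0.1,0,0,0,0,0,0,-0.1,0,0,0,0,0,0,-0.1]}}

```text
time_s: 10.32
tcp_pos: [0.481, 0.277, 0.2503]
orientation: [3.138, -0.131, -0.001]
ft_force: [0.2, -0.7, -1.9]
width: 0.0449
grasp_force: 18.0
```

Run:
```python
from h import *
np.set_printoptions(precision=4,suppress=True)
s=sense(); print(s['tcp_pos'],yaw(s),s['width'],s['grasp_force'])
p=look('wrist'); cv2.imwrite('pics/w4.png',p['image']); C=cloud(p)
fit(C,'tray',(.52,.284),.11,.070,.084)
for n,z in(('tray_mid',.078),('tray_lip',.078),('cap0_c',.12)):
    for m in finder.mark_of(p,n)[:3]: print(n,round(m['confidence'],2),np.round(m['xy'],0),at_z(p,m['xy'],z))
```

```text
[0.481  0.277  0.2503] (np.float64(-94.7638415756143), array([-0.0004, -0.001 , -1.    ])) 0.044852744260042925 17.997143268585205
tray 32633 [519.3 302.5 130.  183.1  10.1] z 0.0783
tray_mid 0.61 [303. 170.] [0.5215 0.2832 0.078 ]
tray_lip 0.74 [390. 147.] [0.5328 0.2186 0.078 ]
tray_lip 0.55 [316. 242.] [0.4654 0.278  0.078 ]
cap0_c 0.9 [316. 243.] [0.4765 0.2776 0.12  ]
```

View pics/w4.png

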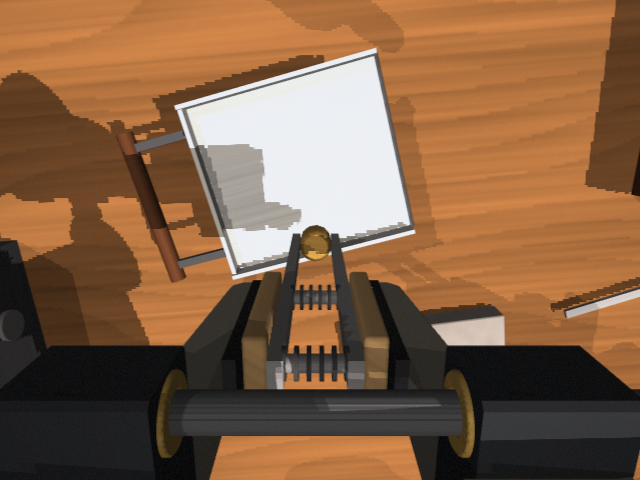

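Cap held in the tongs at (316,243), above the near part of the tray.

>>> {"name": "servo_tool", "arguments": {"rows": [0,0,-0.2,0,0,0,-0.1,0,0,-0.2,0,0,0,-0.1,0,0,-0.16,0,0,0,-0.1,0,0,0,0,0,0,-0.1,0,0,0,0,0,0,-0.1]}}

```text
time_s: 10.93
tcp_pos: [0.4808, 0.2766, 0.2052]
orientation: [3.138, -0.133, -0.003]
ft_force: [0.3, -0.3, -1.2]
width: 0.0452
grasp_force: 18.0
```

>>> {"name": "servo_tool", "arguments": {"rows": [0,0,0,0,0,0,0.2,0,0,0,0,0,0,0.2,0,0,0,0,0,0,0.2,0,0,0,0,0,0,0.2,0,0,0.15,0,0,0,0.2,0,0,0.2,0,0,0,0.2,0,0,0.2,0,0,0,0.2]}}

```text
time_s: 11.52
tcp_pos: [0.481, 0.2772, 0.251]
orientation: [3.139, -0.132, -0.0]
ft_force: [0.6, -0.6, -0.8]
width: 0.0553
grasp_force: 2.9
```

Run:
```python
from h import *
np.set_printoptions(precision=4,suppress=True)
s=sense(); print(s['tcp_pos'],s['width'],s['grasp_force'])
p=look('wrist'); cv2.imwrite('pics/w5.png',p['image']); C=cloud(p)
fit(C,'cap top',(.4815,.277),.02,.09,.103)
```

```text
[0.481  0.2772 0.251 ] 0.05525215505596148 2.8578920289874077
cap top 592 [482.2 277.2  18.9  19.7  86.3] z 0.0977
```

View pics/w5.png

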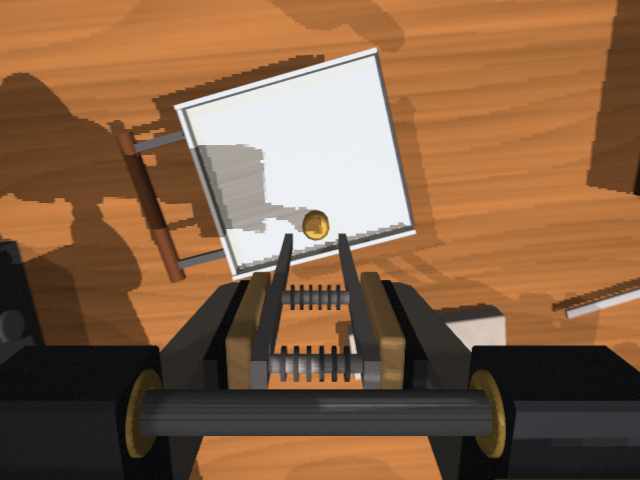

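First cap stands upright in the tray at (316,225).

>>> {"name": "servo_tool", "arguments": {"rows": [0.05,-0.2,0,0,0,0,0.2,0.05,-0.38,0,0,0,0,0.2,0.05,-0.38,0,0,0,0,0.2,0.05,-0.38,0,0,0,0,0.2,0.05,-0.38,0,0,0,0,0.2,0.05,-0.38,0,0,0,0,0.2,0.05,-0.38,0,0,0,0,0.2,0.05,-0.38,0,0,0,0,0.2,0.05,-0.38,0,0,0,0,0.2,0.05,-0.38,0,0,0,0,0.2,0.06,-0.38,0,0,0,0,0.2,0.05,-0.27,0,0,0,0,0.2]}}

```text
time_s: 12.57
tcp_pos: [0.5302, -0.0669, 0.2504]
orientation: [3.138, -0.134, 0.002]
ft_force: [0.1, 0.2, -1.2]
width: 0.0552
grasp_force: 2.9
```

>>> {"name": "servo_tool", "arguments": {"rows": [0,0,0,0,0,0,0.2,0,0,0,0,0,0,0.2,0,0,0,0,0,0,0.2]}}

```text
time_s: 12.82
tcp_pos: [0.5299, -0.0638, 0.25]
orientation: [-3.138, 0.132, -0.0]
ft_force: [0.0, -0.4, -1.9]
width: 0.0552
grasp_force: 2.9
```

>>> {"name": "servo_tool", "arguments": {"rows": [0,-0.008,-0.2,0,0,0,0.2,0,0,-0.22,0,0,0,0.2,0,0,-0.22,0,0,0,0.2,0,0,-0.22,0,0,0,0.2,0,0,-0.22,0,0,0,0.2,0,0,-0.2,0,0,0,0.2,0,0,-0.095,0,0,0,0.2,0,0,0,0,0,0,0.2,0,0,0,0,0,0,-0.1,0,0,0,0,0,0,-0.1,0,0,0,0,0,0,-0.1,0,0,0,0,0,0,-0.1]}}

```text
time_s: 13.82
tcp_pos: [0.5307, -0.0651, 0.141]
orientation: [3.138, -0.132, 0.003]
ft_force: [0.6, -0.6, 0.7]
width: 0.045
grasp_force: 18.0
```

>>> {"name": "servo_tool", "arguments": {"rows": [0,0,0.15,0,0,0,-0.1,0,0,0.25,0,0,0,-0.1,0,0,0.25,0,0,0,-0.1,0,0,0.25,0,0,0,-0.1,0,0,0.25,0,0,0,-0.1,0,0,0.23,0,0,0,-0.1,0,0.2,0,0,0,0,-0.1,-0.02,0.38,0,0,0,0,-0.1,-0.02,0.38,0,0,0,0,-0.1,-0.02,0.38,0,0,0,0,-0.1,-0.02,0.38,0,0,0,0,-0.1,-0.02,0.38,0,0,0,0,-0.1]}}

```text
time_s: 14.82
tcp_pos: [0.5219, 0.1043, 0.2517]
orientation: [-3.139, 0.133, -0.003]
ft_force: [0.2, -0.8, -1.5]
width: 0.0449
grasp_force: 18.0
```

>>> {"name": "servo_tool", "arguments": {"rows": [-0.03,0.38,0,0,0,0,-0.1,-0.03,0.38,0,0,0,0,-0.1,-0.03,0.38,0,0,0,0,-0.1,-0.03,0.38,0,0,0,0,-0.1,-0.04,0.38,0,0,0,0,-0.1,-0.04,0.32,0,0,0,0,-0.1,0,0,0,0,0,0,-0.1,0,0,0,0,0,0,-0.1,0,0,0,0,0,0,-0.1]}}

```text
time_s: 15.57
tcp_pos: [0.5062, 0.2801, 0.2509]
orientation: [3.138, -0.132, 0.001]
ft_force: [0.5, -0.1, -1.6]
width: 0.045
grasp_force: 18.0
```

>>> {"name": "servo_tool", "arguments": {"rows": [0.02,0.02,-0.2,0,0,0,-0.1,0,0,-0.2,0,0,0,-0.1,0,0,-0.165,0,0,0,-0.1,0,0,0,0,0,0,-0.1,0,0,0,0,0,0,0.2,0,0,0,0,0,0,0.2,0,0,0,0,0,0,0.2,0,0,0,0,0,0,0.2,0,0,0.15,0,0,0,0.2,0,0,0.2,0,0,0,0.2,0,0,0.2,0,0,0,0.2]}}

```text
time_s: 16.48
tcp_pos: [0.5075, 0.2822, 0.2504]
orientation: [-3.139, 0.132, -0.0]
ft_force: [-0.1, -0.2, -0.6]
width: 0.055
grasp_force: 2.9
```

>>> {"name": "servo_tool", "arguments": {"rows": [0.067,-0.2,0,0,0,0,0.2,0.067,-0.38,0,0,0,0,0.2,0.067,-0.38,0,0,0,0,0.2,0.067,-0.38,0,0,0,0,0.2,0.067,-0.38,0,0,0,0,0.2,0.067,-0.38,0,0,0,0,0.2,0.067,-0.38,0,0,0,0,0.2,0.067,-0.38,0,0,0,0,0.2,0.067,-0.38,0,0,0,0,0.2,0.067,-0.38,0,0,0,0,0.2,0.067,-0.38,0,0,0,0,0.2,0.067,-0.33,0,0,0,0,0.2]}}

```text
time_s: 17.48
tcp_pos: [0.5723, -0.0663, 0.2506]
orientation: [3.138, -0.133, 0.003]
ft_force: [0.4, 0.9, -0.9]
width: 0.0555
grasp_force: 2.9
```

>>> {"name": "servo_tool", "arguments": {"rows": [0,0,0,0,0,0,0.2,0,0,0,0,0,0,0.2,0,0,0,0,0,0,0.2]}}

```text
time_s: 17.73
tcp_pos: [0.572, -0.0637, 0.2499]
orientation: [-3.139, 0.132, -0.001]
ft_force: [0.6, 0.5, -1.7]
width: 0.055
grasp_force: 2.9
```

Run:
```python
from h import *
np.set_printoptions(precision=4,suppress=True)
s=sense(); t=s['tcp_pos'];print(t,yaw(s)[0],s['width'])
p=look('wrist'); cv2.imwrite('pics/w6.png',p['image']); C=cloud(p)
m=(np.hypot(C[...,0]-t[0],C[...,1]-t[1])<.05)&(C[...,2]>.115)&(C[...,2]<.16)
q=C[m]
for k in(q[:,1]>t[1],q[:,1]<=t[1]): print(q[k].min(0),q[k].max(0))
for m in finder.mark_of(p,'cap0_c')[:4]: print(round(m['confidence'],2),np.round(m['xy'],0),at_z(p,m['xy'],.035))
T=look('top'); 
for m in finder.mark_of(T,'cap0_c')[:5]: print('top',round(m['confidence'],2),np.round(m['xy'],0),depth(T,m['xy']))
fit(cloud(T),'caps tray',(.494,.279),.03,.09,.103)
fit(cloud(T),'box',(.54,-.364),.11,.038,.052)
```

```text
[ 0.572  -0.0637  0.2499] -94.82594338364896 0.055030023648149164
[ 0.5686 -0.0491  0.1277] [ 0.5791 -0.0442  0.1598]
[ 0.5661 -0.0833  0.1279] [ 0.5763 -0.0775  0.1599]
0.38 [358. 370.] [ 0.416 -0.091  0.035]
top 0.75 [183. 215.] [0.524  0.2868 0.0778]
top 0.49 [183. 229.] [0.4907 0.285  0.0818]
caps tray 121 [493.5 276.2  42.   19.2   7.6] z 0.0962
box 718 [ 545.2 -340.9  170.   150.    76.6] z 0.0437
```

>>> {"name": "servo_tool", "arguments": {"rows": [0,-0.01,-0.2,0,0,0,0.2,0,0,-0.22,0,0,0,0.2,0,0,-0.22,0,0,0,0.2,0,0,-0.22,0,0,0,0.2,0,0,-0.22,0,0,0,0.2,0,0,-0.2,0,0,0,0.2,0,0,-0.095,0,0,0,0.2,0,0,0,0,0,0,0.2,0,0,0,0,0,0,-0.1,0,0,0,0,0,0,-0.1,0,0,0,0,0,0,-0.1,0,0,0,0,0,0,-0.1]}}

```text
time_s: 18.93
tcp_pos: [0.5726, -0.0652, 0.1402]
orientation: [3.138, -0.132, 0.003]
ft_force: [-0.0, 0.1, 0.3]
width: 0.045
grasp_force: 18.0
```

>>> {"name": "servo_tool", "arguments": {"rows": [0,0,0.15,0,0,0,-0.1,0,0,0.25,0,0,0,-0.1,0,0,0.25,0,0,0,-0.1,0,0,0.25,0,0,0,-0.1,0,0,0.25,0,0,0,-0.1,0,0,0.23,0,0,0,-0.1,0,0.2,0,0,0,0,-0.1,-0.045,0.38,0,0,0,0,-0.1,-0.045,0.38,0,0,0,0,-0.1,-0.045,0.38,0,0,0,0,-0.1,-0.045,0.38,0,0,0,0,-0.1,-0.045,0.38,0,0,0,0,-0.1]}}

```text
time_s: 19.93
tcp_pos: [0.5537, 0.1043, 0.2508]
orientation: [-3.139, 0.133, -0.002]
ft_force: [-0.3, 0.1, -2.0]
width: 0.045
grasp_force: 18.0
```

>>> {"name": "servo_tool", "arguments": {"rows": [-0.045,0.38,0,0,0,0,-0.1,-0.045,0.38,0,0,0,0,-0.1,-0.045,0.38,0,0,0,0,-0.1,-0.045,0.38,0,0,0,0,-0.1,-0.045,0.38,0,0,0,0,-0.1,-0.045,0.39,0,0,0,0,-0.1,0,0,0,0,0,0,-0.1,0,0,0,0,0,0,-0.1,0,0,0,0,0,0,-0.1]}}

```text
time_s: 20.68
tcp_pos: [0.5325, 0.2858, 0.2501]
orientation: [3.138, -0.132, 0.001]
ft_force: [-0.2, -0.5, -1.2]
width: 0.0449
grasp_force: 18.0
```

>>> {"name": "servo_tool", "arguments": {"rows": [0.005,0.01,-0.2,0,0,0,-0.1,0,0,-0.2,0,0,0,-0.1,0,0,-0.16,0,0,0,-0.1,0,0,0,0,0,0,-0.1,0,0,0,0,0,0,0.2,0,0,0,0,0,0,0.2,0,0,0,0,0,0,0.2,0,0,0,0,0,0,0.2,0,0,0.15,0,0,0,0.2,0,0,0.2,0,0,0,0.2,0,0,0.2,0,0,0,0.2]}}

```text
time_s: 21.6
tcp_pos: [0.5326, 0.287, 0.2501]
orientation: [-3.139, 0.132, -0.0]
ft_force: [-0.0, -0.7, -0.7]
width: 0.055
grasp_force: 2.9
```

>>> {"name": "servo_tool", "arguments": {"rows": [0.086,-0.2,0,0,0,0,0.2,0.086,-0.39,0,0,0,0,0.2,0.086,-0.39,0,0,0,0,0.2,0.086,-0.39,0,0,0,0,0.2,0.086,-0.39,0,0,0,0,0.2,0.086,-0.39,0,0,0,0,0.2,0.086,-0.39,0,0,0,0,0.2,0.086,-0.39,0,0,0,0,0.2,0.086,-0.39,0,0,0,0,0.2,0.086,-0.39,0,0,0,0,0.2,0.086,-0.39,0,0,0,0,0.2,0.086,-0.35,0,0,0,0,0.2]}}

```text
time_s: 22.6
tcp_pos: [0.6157, -0.071, 0.2502]
orientation: [3.138, -0.133, 0.003]
ft_force: [0.6, 0.4, -1.3]
width: 0.055
grasp_force: 2.9
```

>>> {"name": "servo_tool", "arguments": {"rows": [0,0,0,0,0,0,0.2,0,0,0,0,0,0,0.2,0,0,0,0,0,0,0.2]}}

```text
time_s: 22.85
tcp_pos: [0.6154, -0.0685, 0.2494]
orientation: [-3.138, 0.132, -0.001]
ft_force: [0.6, 0.9, -1.5]
width: 0.0553
grasp_force: 2.9
```

>>> {"name": "servo_tool", "arguments": {"rows": [0,-0.004,-0.2,0,0,0,0.2,0,0,-0.22,0,0,0,0.2,0,0,-0.22,0,0,0,0.2,0,0,-0.22,0,0,0,0.2,0,0,-0.22,0,0,0,0.2,0,0,-0.2,0,0,0,0.2,0,0,-0.085,0,0,0,0.2,0,0,0,0,0,0,0.2,0,0,0,0,0,0,-0.1,0,0,0,0,0,0,-0.1,0,0,0,0,0,0,-0.1,0,0,0,0,0,0,-0.1]}}

```text
time_s: 23.85
tcp_pos: [0.6161, -0.0694, 0.1409]
orientation: [3.138, -0.132, 0.004]
ft_force: [0.2, 0.7, -0.3]
width: 0.0448
grasp_force: 18.0
```

>>> {"name": "servo_tool", "arguments": {"rows": [0,0,0.15,0,0,0,-0.1,0,0,0.25,0,0,0,-0.1,0,0,0.25,0,0,0,-0.1,0,0,0.25,0,0,0,-0.1,0,0,0.25,0,0,0,-0.1,0,0,0.23,0,0,0,-0.1,0,0.2,0,0,0,0,-0.1,-0.065,0.39,0,0,0,0,-0.1,-0.065,0.39,0,0,0,0,-0.1,-0.065,0.39,0,0,0,0,-0.1,-0.065,0.39,0,0,0,0,-0.1,-0.065,0.39,0,0,0,0,-0.1]}}

```text
time_s: 24.85
tcp_pos: [0.589, 0.104, 0.2512]
orientation: [-3.139, 0.133, -0.002]
ft_force: [1.4, 0.0, -1.9]
width: 0.0448
grasp_force: 18.0
```

>>> {"name": "servo_tool", "arguments": {"rows": [-0.065,0.39,0,0,0,0,-0.1,-0.065,0.39,0,0,0,0,-0.1,-0.065,0.39,0,0,0,0,-0.1,-0.065,0.4,0,0,0,0,-0.1,-0.065,0.4,0,0,0,0,-0.1,-0.065,0.4,0,0,0,0,-0.1,0,0,0,0,0,0,-0.1,0,0,0,0,0,0,-0.1,0,0,0,0,0,0,-0.1]}}

```text
time_s: 25.6
tcp_pos: [0.5582, 0.2919, 0.2505]
orientation: [3.139, -0.132, 0.001]
ft_force: [0.4, 1.0, -1.6]
width: 0.0446
grasp_force: 18.0
```

>>> {"name": "servo_tool", "arguments": {"rows": [0.005,0,-0.2,0,0,0,-0.1,0,0,-0.2,0,0,0,-0.1,0,0,-0.16,0,0,0,-0.1,0,0,0,0,0,0,-0.1,0,0,0,0,0,0,0.2,0,0,0,0,0,0,0.2,0,0,0,0,0,0,0.2,0,0,0,0,0,0,0.2,0,0,0.15,0,0,0,0.2,0,0,0.2,0,0,0,0.2,0,0,0.2,0,0,0,0.2]}}

```text
time_s: 26.52
tcp_pos: [0.5584, 0.2923, 0.2504]
orientation: [3.139, -0.132, 0.0]
ft_force: [0.5, -0.6, -1.1]
width: 0.0553
grasp_force: 2.9
```

>>> {"name": "servo_tool", "arguments": {"rows": [-0.018,-0.2,0,0,0,0.0585,0.2,-0.018,-0.3,0,0,0,0.0585,0.2,-0.018,-0.3,0,0,0,0.0585,0.2,-0.018,-0.3,0,0,0,0.0585,0.2,-0.018,-0.3,0,0,0,0.0585,0.2,-0.018,-0.3,0,0,0,0.0585,0.2,-0.018,-0.3,0,0,0,0.0585,0.2,-0.018,-0.3,0,0,0,0.0585,0.2,-0.018,-0.3,0,0,0,0.0585,0.2,-0.018,-0.3,0,0,0,0.0585,0.2,-0.018,-0.3,0,0,0,0.0585,0.2,-0.018,-0.3,0,0,0,0.0585,0.2]}}

```text
time_s: 27.52
tcp_pos: [0.5413, 0.0111, 0.2506]
orientation: [2.974, 1.009, 0.003]
ft_force: [0.5, 0.4, -1.5]
width: 0.0554
grasp_force: 2.9
```

>>> {"name": "servo_tool", "arguments": {"rows": [-0.018,-0.3,0,0,0,0.0585,0.2,-0.018,-0.3,0,0,0,0.0585,0.2,-0.018,-0.3,0,0,0,0.0585,0.2,-0.018,-0.3,0,0,0,0.0585,0.2,-0.018,-0.3,0,0,0,0.0585,0.2,-0.018,-0.3,0,0,0,0.0585,0.2,-0.018,-0.3,0,0,0,0.0585,0.2,-0.018,-0.25,0,0,0,0.0585,0.2,-0.018,-0.25,0,0,0,0.0585,0.2,-0.018,-0.2,0,0,0,0.117,0.2,0,-0.15,0,0,0,0.0585,0.2,0,0,0,0,0,0,0.2]}}

```text
time_s: 28.52
tcp_pos: [0.5268, -0.226, 0.2504]
orientation: [2.416, 2.005, -0.0]
ft_force: [-0.0, 1.0, -0.9]
width: 0.055
grasp_force: 2.9
```

>>> {"name": "servo_tool", "arguments": {"rows": [0,0,0,0,0,0,0.2,0,0,0,0,0,0,0.2]}}

```text
time_s: 28.68
tcp_pos: [0.527, -0.2231, 0.2497]
orientation: [2.418, 2.005, 0.001]
ft_force: [0.8, 0.1, -1.1]
width: 0.055
grasp_force: 2.9
```

Run:
```python
from h import *
np.set_printoptions(precision=4,suppress=True)
s=sense(); t=s['tcp_pos'];print(t,yaw(s)[0],s['width'])
p=look('wrist'); cv2.imwrite('pics/w7.png',p['image']); C=cloud(p)
fit(C,'stand',(.5263,-.2475),.062,.053,.066)
d=np.r_[t[:2]]
m=(np.hypot(C[...,0]-t[0],C[...,1]-t[1])<.03)&(C[...,2]>.115)&(C[...,2]<.17)
fit(C,'legs',t[:2],.03,.115,.17)
```

```text
[ 0.527  -0.2231  0.2497] -10.660445174841255 0.055033404577730254
stand 4765 [ 526.4 -246.8   50.4   90.3   79. ] z 0.0602
legs 413 [ 527.6 -221.9   10.6   39.3   79.6] z 0.1516
```

View pics/w7.png

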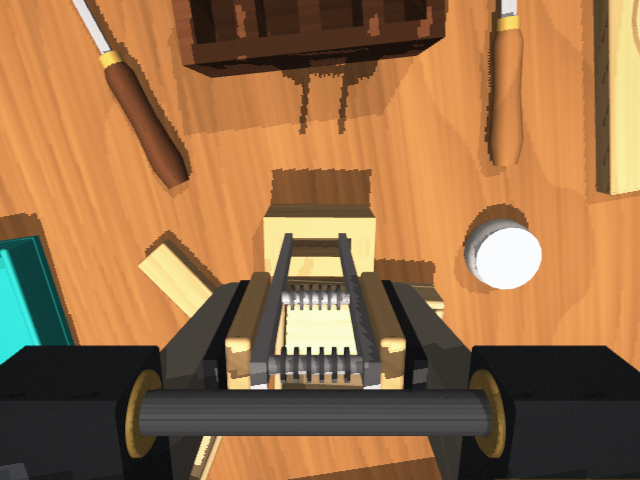

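Wrist view: stand well visible at (318,245), empty block above, tongs straight. I'll shift over the well.

>>> {"name": "servo_tool", "arguments": {"rows": [-0.015,-0.2,0,0,0,-0.008,0.2,0,-0.111,0,0,0,0,0.2,0,0,0,0,0,0,0.2,0,0,0,0,0,0,0.2,0,0,-0.2,0,0,0,0.2,0,0,-0.2,0,0,0,0.2,0,0,-0.2,0,0,0,0.2,0,0,0,0,0,0,0.2,0,0,0,0,0,0,0.2]}}

```text
time_s: 29.48
tcp_pos: [0.5251, -0.2479, 0.2003]
orientation: [-2.423, -1.996, 0.001]
ft_force: [0.0, -0.0, -0.4]
width: 0.0552
grasp_force: 2.9
```

>>> {"name": "servo_tool", "arguments": {"rows": [0.008,0,-0.15,0,0,0,0.2,0,0,-0.18,0,0,0,0.2,0,0,-0.18,0,0,0,0.2,0,0,-0.18,0,0,0,0.2,0,0,-0.17,0,0,0,0.2,0,0,0,0,0,0,0.2,0,0,0,0,0,0,0.2]}}

```text
time_s: 30.07
tcp_pos: [0.5262, -0.2485, 0.1321]
orientation: [-2.425, -1.997, 0.0]
ft_force: [-0.5, -0.3, -1.5]
width: 0.0549
grasp_force: 2.9
```

>>> {"name": "servo_tool", "arguments": {"rows": [0,0,-0.025,0,0,0,0.2,0,0,0,0,0,0,0.2,0,0,0,0,0,0,0.4,0,0,0,0,0,0,0.7,0,0,0,0,0,0,1,0,0,0,0,0,0,1,0,0,0.2,0,0,0,1,0,0,0.3,0,0,0,1,0,0,0.4,0,0,0,1,0,0,0.4,0,0,0,1,0,0,0.4,0,0,0,1]}}

```text
time_s: 30.98
tcp_pos: [0.526, -0.2484, 0.2678]
orientation: [2.425, 1.997, 0.0]
ft_force: [1.1, -0.3, -0.6]
width: 0.092
grasp_force: 0.0
```

Run:
```python
from h import *
np.set_printoptions(precision=4,suppress=True)
s=sense(); t=s['tcp_pos'];print(t,yaw(s)[0],s['width'])
p=look('wrist'); C=cloud(p); T=look('top'); S=look('scene')
fit(C,'grips',(.5263,-.2489),.045,.13,.175); fit(C,'stand',(.526,-.247),.062,.053,.066)
for n,q in(('w',p),('t',T),('s',S)):
    c=cloud(q); c=c[(c[...,1]<-.27)|(c[...,2]<0.0)]
    fit(c,n+' box',(.54,-.364),.125,.036,.05)
    for m in finder.mark_of(q,'box_c')[:3]: print(n,round(m['confidence'],2),np.round(m['xy'],0),at_z(q,m['xy'],.0225))
cv2.imwrite('pics/top8.png',T['image'])
```

```text
[ 0.526  -0.2484  0.2678] -11.068523942689454 0.09200975297261708
grips 2323 [ 527.5 -247.6   22.1   60.1   78.8] z 0.1596
stand 3522 [ 526.4 -246.5   49.6   90.1   79.2] z 0.0602
w box 4655 [ 540.  -362.1  120.8  150.7   76.4] z 0.0444
w 0.74 [350. 314.] [ 0.539  -0.3624  0.0225]
t box 33 [ 485.9 -334.4   89.    13.    57.4] z 0.042
t 0.88 [417. 355.] [ 0.2002 -0.2778  0.0225]
t 0.78 [479. 302.] [ 0.3295 -0.4299  0.0225]
t 0.57 [455. 216.] [ 0.5406 -0.3696  0.0225]
s box 958 [ 542.8 -345.2  157.   154.1   77.2] z 0.0439
s 0.93 [190. 330.] [ 0.5392 -0.3707  0.0225]
s 0.57 [143. 271.] [ 0.3489 -0.4403  0.0225]
s 0.55 [194. 201.] [ 0.1868 -0.2763  0.0225]
```

View pics/top8.png

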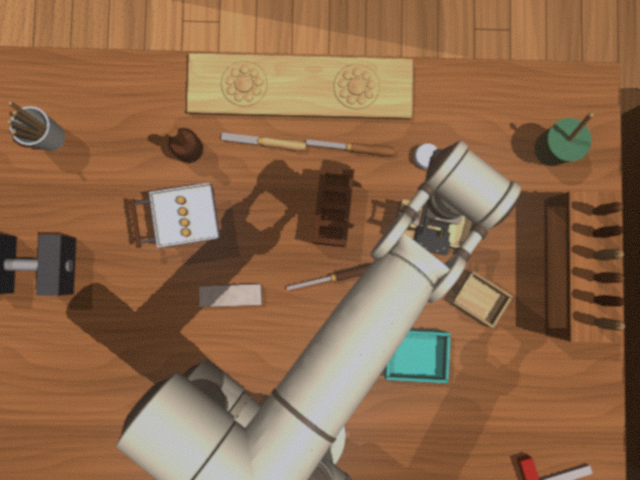

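Top view: all four caps stand in a row on the tray at (182,200) to (186,233), the tongs are back, and the box is partly hidden under the arm but unmoved.

>>> {"name": "servo_tool", "arguments": {"rows": [0.001,-0.175,0,0,0,-0.1185,0.5,0.001,-0.175,0,0,0,-0.1185,0.2,0.001,-0.175,0,0,0,-0.1185,-0.1,0.001,-0.175,0,0,0,-0.1185,-0.1,0.001,-0.175,0,0,0,-0.1185,-0.1,0.001,-0.175,0,0,0,-0.1185,-0.1,0.001,-0.175,0,0,0,-0.1185,-0.1,0.001,-0.175,0,0,0,-0.1185,-0.1,0.001,-0.175,0,0,0,-0.1185,-0.1,0.001,-0.175,0,0,0,-0.1185,-0.1,0.001,-0.175,0,0,0,-0.1185,-0.1,0.001,-0.175,0,0,0,-0.1185,-0.1]}}

```text
time_s: 32.28
tcp_pos: [0.5265, -0.4166, 0.2636]
orientation: [-3.133, 0.185, 0.005]
ft_force: [-0.3, -0.2, -0.0]
width: 0.0415
grasp_force: 0.0
```

>>> {"name": "servo_tool", "arguments": {"rows": [0,0,-0.3,0,0,-0.118,-0.1,0,0,-0.4,0,0,0,-0.1,0,0,-0.4,0,0,0,-0.1,0,0,-0.4,0,0,0,-0.1,0,0,0,0,0,0,-0.1,0,0,0,0,0,0,-0.1]}}

```text
time_s: 32.78
tcp_pos: [0.5255, -0.4148, 0.1427]
orientation: [-3.115, 0.368, 0.009]
ft_force: [0.9, 0.2, 1.3]
width: 0.0413
grasp_force: 0.0
```

Run:
```python
from h import *
np.set_printoptions(precision=4,suppress=True)
s=sense(); t=s['tcp_pos'];print(t,yaw(s),s['width'])
p=look('wrist'); C=cloud(p); C=C[(C[...,1]<-.285)]
fit(C,'rim',(.54,-.362),.11,.039,.05)
S=look('scene'); c=cloud(S); c=c[c[...,1]<-.3]; fit(c,'rim s',(.54,-.362),.11,.038,.05)
```

```text
[ 0.5255 -0.4148  0.1427] (np.float64(-103.47229632819392), array([-0.005 ,  0.0057, -1.    ])) 0.04131716587310293
rim 10344 [ 539.2 -362.8  119.8  149.6   76.3] z 0.0448
rim s 719 [ 539.3 -362.4  120.9  153.5   76.7] z 0.0442
```

>>> {"name": "servo_tool", "arguments": {"rows": [0.01,-0.025,-0.25,0,0,0,-0.1,0,0,-0.3,0,0,0,-0.1,0,0,-0.3,0,0,0,-0.1,0,0,-0.3,0,0,0,-0.1,0,0,-0.18,0,0,0,-0.1,0,0,0,0,0,0,-0.1,0,0,0,0,0,0,-0.1]}}

```text
time_s: 33.47
tcp_pos: [0.5285, -0.4192, 0.0411]
orientation: [3.119, -0.368, 0.002]
ft_force: [-1.0, -0.1, 0.8]
width: 0.0413
grasp_force: 0.0
```

>>> {"name": "servo_tool", "arguments": {"rows": [0,0,0,0,0,0,-1,0,0,0,0,0,0,-1,0,0,0,0,0,0,-1,0,0,0,0,0,0,-1,0,0,0,0,0,0,-1,0,0,0,0,0,0,-1], "squeeze": 45}}

```text
time_s: 33.97
tcp_pos: [0.5283, -0.4186, 0.0404]
orientation: [3.12, -0.369, 0.001]
ft_force: [-0.0, 0.7, 1.8]
width: 0.0078
grasp_force: 45.0
```

>>> {"name": "servo_tool", "arguments": {"rows": [0,0,0.1,0,0,0,-1,0,0,0.15,0,0,0,-1,0,0,0.2,0,0,0,-1,0,0,0.2,0,0,0,-1,0,0,0.1,0,0,0,-1,0,0,0,0,0,0,-1]}}

```text
time_s: 34.47
tcp_pos: [0.5292, -0.42, 0.1032]
orientation: [3.116, -0.368, 0.006]
ft_force: [0.6, -0.3, -2.1]
width: 0.0077
grasp_force: 45.0
```

Run:
```python
from h import *
np.set_printoptions(precision=4,suppress=True)
s=sense(); t=s['tcp_pos'];print(t,yaw(s),s['width'],s['ft_force'],s['moment'])
p=look('scene'); C=cloud(p); c=C[(C[...,1]<-.3)]
for y in(-.41,-.39,-.36,-.34,-.32,-.3):
  m=(abs(c[:,1]-y)<.008)&(abs(c[:,0]-.54)<.1)&(c[:,2]>.08)&(c[:,2]<.13); 
  if m.sum(): print(y,m.sum(),np.percentile(c[m][:,2],[5,50,95]))
fit(c,'rim',(.54,-.362),.11,.085,.13)
cv2.imwrite('pics/s9.png',p['image'][180:420,60:380])
```

```text
[ 0.5292 -0.42    0.1032] (np.float64(-103.4648645640559), array([ 0.0035, -0.0042, -1.    ])) 0.007741893328757051 [ 0.5671 -0.27   -2.1365] [-0.1086  0.0882 -0.0246]
-0.41 146 [0.0837 0.1042 0.1261]
-0.39 70 [0.0836 0.1031 0.1094]
-0.36 78 [0.082  0.0987 0.1086]
-0.34 70 [0.0811 0.102  0.1102]
-0.32 218 [0.0856 0.1054 0.1096]
-0.3 107 [0.0827 0.1055 0.1095]
rim 1119 [ 539.2 -371.6  135.6  151.9   76.7] z 0.1051
```

View pics/s9.png

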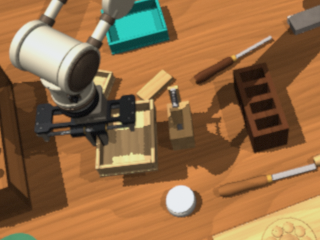

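Scene crop: the box is held level by its wall, clear of the bench; the tongs stand upright in the stand.

>>> {"name": "servo_tool", "arguments": {"rows": [0,0,0.25,0,0,0,-1,0,0,0.35,0,0,0,-1,0,0,0.35,0,0,0,-1,0,0,0.35,0,0,0,-1,0,0.1,0.35,0,0,0.02,-1,0.02,0.2,0,0,0,0.02,-1,0.02,0.3,0,0,0,0.02,-1,0.02,0.3,0,0,0,0.02,-1,0.02,0.3,0,0,0,0.02,-1,0.02,0.3,0,0,0,0.02,-1,0.02,0.3,0,0,0,0.02,-1,0.02,0.3,0,0,0,0.02,-1]}}

```text
time_s: 35.52
tcp_pos: [0.5384, -0.249, 0.2302]
orientation: [-3.138, 0.104, 0.003]
ft_force: [0.3, 0.2, -3.0]
width: 0.0075
grasp_force: 45.0
```

>>> {"name": "servo_tool", "arguments": {"rows": [0.02,0.35,0,0,0,0.02,-1,0.02,0.35,0,0,0,0.02,-1,0.02,0.35,0,0,0,0.02,-1,0.02,0.35,0,0,0,0.02,-1,0.02,0.35,0,0,0,0.02,-1,0.02,0.35,0,0,0,0.02,-1,0.02,0.35,0,0,0,0.02,-1,0.02,0.35,0,0,0,0.02,-1,0.02,0.35,0,0,0,0.02,-1,0.02,0.35,0,0,0,0.02,-1,0.02,0.3,0,0,0,0.02,-1,0.02,0.2,0,0,0,0.015,-1]}}

```text
time_s: 36.52
tcp_pos: [0.5573, 0.0718, 0.2304]
orientation: [-3.128, -0.284, 0.004]
ft_force: [0.1, -0.1, -3.4]
width: 0.0074
grasp_force: 45.0
```

>>> {"name": "servo_tool", "arguments": {"rows": [0,0.1,0,0,0,0,-1,0,0,0,0,0,0,-1,0,0,0,0,0,0,-1]}}

```text
time_s: 36.77
tcp_pos: [0.558, 0.077, 0.2311]
orientation: [3.129, 0.28, -0.002]
ft_force: [-0.1, -0.1, -1.7]
width: 0.0071
grasp_force: 45.0
```

Run:
```python
from h import *
np.set_printoptions(precision=4,suppress=True)
s=sense(); t=s['tcp_pos'];print(t,yaw(s),s['width'],s['ft_force'])
p=look('scene'); C=cloud(p); cv2.imwrite('pics/s10.png',p['image'][150:390,200:600])
c=C[(C[...,2]>.2)&(C[...,2]<.25)]; fit(c,'rim s',(.55,.14),.12,.215,.25)
p=look('wrist');C=cloud(p);fit(C,'tray',(.52,.284),.11,.070,.084); fit(C,'tray far',(.52,.284),.11,.074,.082)
for m in finder.mark_of(p,'tray_lip')[:2]: print(m['confidence'],at_z(p,m['xy'],.078))
fit(cloud(p),'w rim',(.55,.14),.12,.21,.25)
```

```text
[0.558  0.077  0.2311] (np.float64(-79.7716259215285), array([-0.0014, -0.0006, -1.    ])) 0.007063695899240685 [-0.1173 -0.131  -1.6756]
rim s 1075 [549.  124.8 150.4 137.3   9. ] z 0.2318
tray none
tray far none
w rim 34385 [549.7 124.5 144.9 135.4  10.1] z 0.2345
```

View pics/s10.png

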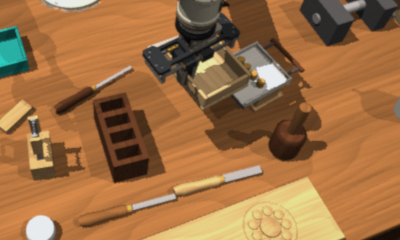

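Scene crop: the box is held just outside the tray's lip, caps visible on the tray, tongs standing at left.

>>> {"name": "servo_tool", "arguments": {"rows": [0,0,-0.2,0,0,0,-1,0,0,-0.3,0,0,0,-1,0,0,-0.35,0,0,0,-1,0,0,-0.35,0,0,0,-1,0,0,-0.35,0,0,0,-1,0,0,-0.35,0,0,0,-1,0,0,-0.25,0,0,0,-1,0,0,-0.1,0,0,0,-1,0,0,0,0,0,0,-1,0,0,0,0,0,0,-1]}}

```text
time_s: 37.75
tcp_pos: [0.559, 0.0769, 0.0525]
orientation: [3.129, 0.279, 0.001]
ft_force: [-0.6, -0.1, -2.6]
width: 0.0076
grasp_force: 45.0
```

>>> {"name": "servo_tool", "arguments": {"rows": [0,0,-0.06,0,0,0,-1,0,0,-0.06,0,0,0,-1,0,0,0,0,0,0,-1,0,0,0,0,0,0,-1]}}

```text
time_s: 38.08
tcp_pos: [0.5585, 0.0774, 0.0425]
orientation: [3.129, 0.28, 0.001]
ft_force: [0.5, 0.2, -2.0]
width: 0.0076
grasp_force: 45.0
```

Run:
```python
from h import *
np.set_printoptions(precision=4,suppress=True)
s=sense(); t=s['tcp_pos'];print(t,yaw(s),s['width'],s['ft_force'])
p=look('wrist');C=cloud(p);fit(C[C[...,1]<.2],'w rim',(.55,.13),.12,.038,.056)
fit(C,'tray',(.52,.284),.11,.074,.082)
p=look('scene');C=cloud(p)
fit(C,'s rim',(.548,.13),.12,.038,.056); fit(C,'tray',(.52,.284),.11,.074,.082)
```

```text
[0.5585 0.0774 0.0425] (np.float64(-79.7657956704324), array([ 0.0004, -0.    , -1.    ])) 0.007570268733628895 [ 0.4828  0.1534 -2.0377]
w rim 23978 [550.2 125.8 144.3 134.8  10.2] z 0.0466
tray none
s rim 482 [546.4 137.  150.5 161.7  10.9] z 0.0462
tray 2043 [519.8 300.8 131.8 186.7  10.2] z 0.0786
```

>>> {"name": "servo_tool", "arguments": {"rows": [-0.01,0.1,0,0,0,0,-1,-0.02,0.15,0,0,0,0,-1,-0.02,0.15,0,0,0,0,-1,-0.02,0.15,0,0,0,0,-1,-0.02,0.12,0,0,0,0,-1,-0.015,0.06,0,0,0,0,-1,0,0,0,0,0,0,-1,0,0,0,0,0,0,-1]}}

```text
time_s: 38.85
tcp_pos: [0.5498, 0.1361, 0.0421]
orientation: [3.129, 0.282, -0.0]
ft_force: [-0.4, 0.7, -2.8]
width: 0.0078
grasp_force: 45.0
```

>>> {"name": "servo_tool", "arguments": {"rows": [0,0,-0.025,0,0,0,-1,0,0,0,0,0,0,-1,0,0,0,0,0,0,-0.4,0,0,0,0,0,0,-0.2,0,0,0,0,0,0,-0.2,0,0,0,0,0,0,-0.2,0,0,0.2,0,0,0,-0.2,0,0,0.4,0,0,0,-0.2,0,0,0.5,0,0,0,-0.2,0,0,0.5,0,0,0,-0.2,0,0,0.5,0,0,0,0.1,0,0,0.3,0,0,0,0.1]}}

```text
time_s: 39.85
tcp_pos: [0.5516, 0.1359, 0.2375]
orientation: [3.129, 0.28, 0.01]
ft_force: [1.1, 0.6, 0.0]
width: 0.0477
grasp_force: 0.0
```

```bash
cat > chk.py <<'E'
from h import *
np.set_printoptions(precision=4,suppress=True)
s=sense(); t=s['tcp_pos'];print(s['time_s'],t,yaw(s)[0],s['width'],s['ft_force'])
S=look('scene'); T=look('top'); W=look('wrist')
for n,p in(('s',S),('t',T),('w',W)):
    C=cloud(p)
    fit(C[(C[...,1]<.215)],n+' rim',(.54,.19),.12,.038,.052)
    fit(C,n+' tray',(.52,.284),.105,.074,.082)
    fit(C,n+' caps',(.52,.284),.058,.092,.104)
    fit(C,n+' tongs',(.5263,-.2485),.045,.13,.175)
    fit(C,n+' handle',(.4985,.397),.06,.079,.095)
    for m in finder.mark_of(p,'tray_handle')[:1]: print(round(m['confidence'],2),at_z(p,m['xy'],.08))
cv2.imwrite('pics/s11.png',S['image'][120:420,180:580])
E
python3 chk.py
```

```text
39.85 [0.5516 0.1359 0.2375] -79.76685977305456 0.04771966386373539 [1.0882 0.637  0.0278]
s rim 454 [540.6 177.5 151.5  97.5   9.9] z 0.0444
s tray 2040 [521.1 294.2 130.9 170.3  10.1] z 0.0786
s caps 197 [520.9 282.2  93.2  21.3   9.1] z 0.0976
s tongs 277 [ 528.4 -248.4   21.9   62.1   79.3] z 0.158
s handle 394 [504.7 372.7 113.7  65.9   9.1] z 0.0849
0.91 [0.4945 0.4003 0.08  ]
t rim 101 [470.3 165.3  14.5 100.1  14.1] z 0.0438
t tray 1616 [519.3 293.4 128.5 168.9  10.7] z 0.0777
t caps none
t tongs 187 [ 527.4 -249.8   22.4   60.1   78.6] z 0.1583
t handle 402 [506.  370.3 114.6  64.   10.5] z 0.0838
0.8 [0.4998 0.394  0.08  ]
w rim 3124 [542.8 167.  149.5  72.4  10.4] z 0.0449
w tray 28625 [522.2 292.8 127.9 163.6  10.2] z 0.0784
w caps 2636 [519.8 283.2  96.1  20.3  11.4] z 0.0977
w tongs none
w handle 1826 [501.  349.1  24.6  84.   86.2] z 0.085
```

View pics/s11.png

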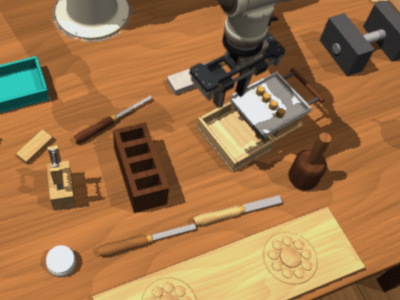

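The box stands with its mouth under the lip, four caps in a row on the tray, tongs standing in the stand. Next the handle.

>>> {"name": "servo_tool", "arguments": {"rows": [-0.05,0.2,0,0,0,0,-0.35,-0.058,0.3,0,0,0,0,-0.35,-0.058,0.3,0,0,0,0,-0.35,-0.058,0.3,0,0,0,0,-0.35,-0.058,0.3,0,0,0,0,-0.35,-0.058,0.3,0,0,0,0,-0.35,-0.058,0.3,0,0,0,0,-0.35,-0.058,0.3,0,0,0,0,-0.35,-0.058,0.3,0,0,0,0,-0.35,-0.058,0.3,0,0,0,0,-0.35,-0.058,0.33,0,0,0,0,-0.35,0,0,0,0,0,0,-0.35]}}

```text
time_s: 41.15
tcp_pos: [0.497, 0.3975, 0.2293]
orientation: [-3.128, -0.286, 0.007]
ft_force: [0.3, 0.6, -0.4]
width: 0.0302
grasp_force: 0.0
```

>>> {"name": "servo_tool", "arguments": {"rows": [0,0,-0.3,0,0,0,-0.35,0,0,-0.3,0,0,0,-0.35,0,0,-0.3,0,0,0,-0.35,0,0,0,0,0,0,-0.35,0,0,0,0,0,0,-0.35], "squeeze": 12}}

```text
time_s: 41.57
tcp_pos: [0.498, 0.3929, 0.1574]
orientation: [3.127, 0.279, -0.009]
ft_force: [-0.2, 0.0, 0.1]
width: 0.0296
grasp_force: 0.0
```

Run:
```python
from h import *
np.set_printoptions(precision=4,suppress=True)
s=sense(); t=s['tcp_pos'];print(t,yaw(s)[0],s['width'])
for n in('scene','top','wrist'):
    p=look(n); C=cloud(p); d=C[...,:2]-np.array([.501,.3945]); w=np.array([.9845,.1754]);u=np.array([-.1754,.9845])
    m=(abs(d@w)<.057)&(abs(d@u)<.013)&(C[...,2]>.078)&(C[...,2]<.092); q=d[m]
    if len(q)>5: print(n,len(q),'u range',np.percentile(q@u,[2,50,98]),'w',np.percentile(q@w,[2,98]),'z',C[m][:,2].max())
```

```text
[0.498  0.3929 0.1574] -79.78907009958836 0.029640319948960044
scene 230 u range [-0.0101  0.0003  0.0086] w [-0.0532  0.0555] z 0.09183637069998696
top 102 u range [-0.0102 -0.0008  0.0068] w [-0.0563 -0.0164] z 0.09070872770225935
wrist 4703 u range [-0.011   0.0031  0.0094] w [-0.0527  0.0549] z 0.08837663065360837
```

>>> {"name": "servo_tool", "arguments": {"rows": [0,0.02,-0.2,0,0,0,-0.35,0,0,-0.25,0,0,0,-0.35,0,0,-0.25,0,0,0,-0.35,0,0,-0.15,0,0,0,-0.35,0,0,0,0,0,0,-0.35,0,0,0,0,0,0,-1,0,0,0,0,0,0,-1,0,0,0,0,0,0,-1,0,0,0,0,0,0,-1]}}

```text
time_s: 42.47
tcp_pos: [0.5005, 0.3977, 0.0943]
orientation: [-3.125, -0.279, -0.006]
ft_force: [0.5, 4.3, -0.6]
width: 0.0116
grasp_force: 12.0
```

>>> {"name": "servo_tool", "arguments": {"rows": [0,-0.003,0.069,0,0,0,-1,0.001,-0.005,0.069,0,0,0,-1,0.001,-0.007,0.069,0,0,0,-1,0.002,-0.009,0.068,0,0,0,-1,0.002,-0.011,0.068,0,0,0,-1,0.002,-0.013,0.068,0,0,0,-1,0.003,-0.015,0.067,0,0,0,-1,0.003,-0.016,0.067,0,0,0,-1,0.003,-0.018,0.067,0,0,0,-1,0.004,-0.02,0.066,0,0,0,-1,0.004,-0.022,0.065,0,0,0,-1,0.004,-0.024,0.065,0,0,0,-1]}}

```text
time_s: 43.47
tcp_pos: [0.5028, 0.385, 0.1592]
orientation: [-3.124, -0.28, -0.006]
ft_force: [0.0, 6.1, -0.4]
width: 0.0112
grasp_force: 12.0
```

>>> {"name": "servo_tool", "arguments": {"rows": [0.003,-0.017,0.043,0,0,0,-1,0.003,-0.018,0.042,0,0,0,-1,0.003,-0.019,0.042,0,0,0,-1,0.003,-0.02,0.042,0,0,0,-1,0.004,-0.021,0.041,0,0,0,-1,0.004,-0.022,0.041,0,0,0,-1,0.004,-0.022,0.04,0,0,0,-1,0.004,-0.023,0.04,0,0,0,-1,0.004,-0.024,0.039,0,0,0,-1,0.004,-0.025,0.039,0,0,0,-1,0.005,-0.026,0.038,0,0,0,-1,0.005,-0.026,0.038,0,0,0,-1]}}

```text
time_s: 44.47
tcp_pos: [0.5064, 0.3646, 0.1988]
orientation: [-3.122, -0.28, -0.008]
ft_force: [-0.6, 7.9, 1.6]
width: 0.0116
grasp_force: 12.0
```

>>> {"name": "servo_tool", "arguments": {"rows": [0.005,-0.027,0.037,0,0,0,-1,0.005,-0.028,0.037,0,0,0,-1,0.005,-0.028,0.036,0,0,0,-1,0.005,-0.029,0.035,0,0,0,-1,0.005,-0.03,0.035,0,0,0,-1,0.005,-0.031,0.034,0,0,0,-1,0.005,-0.031,0.034,0,0,0,-1,0.006,-0.032,0.033,0,0,0,-1,0.006,-0.033,0.032,0,0,0,-1,0.006,-0.033,0.031,0,0,0,-1,0,0,0,0,0,0,-1,0,0,0,0,0,0,-1]}}

```text
time_s: 45.47
tcp_pos: [0.5107, 0.3411, 0.2276]
orientation: [-3.121, -0.281, -0.01]
ft_force: [-2.3, 9.0, 5.9]
width: 0.0117
grasp_force: 12.0
```

Run:
```python
from h import *
s=sense(); print(s['time_s'],s['tcp_pos'],s['ft_force'],s['width'])
p=look('scene'); cv2.imwrite('pics/s12.png',cv2.resize(p['image'][150:330,330:560],None,fx=3,fy=3))
```

```text
45.4667 [0.51072308 0.34110241 0.22764794] [-2.27527141  9.04642603  5.89311383] 0.011697801401334033
```

View pics/s12.png

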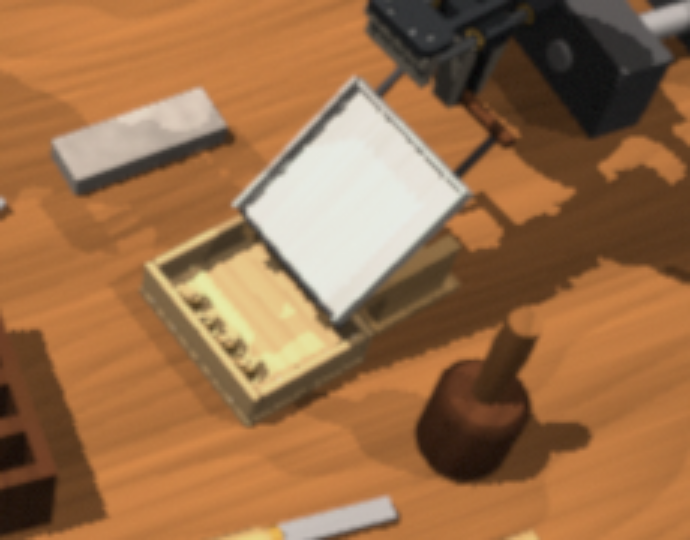

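The tipped tray is empty and all four caps lie in the box at (200,300) to (255,370). Lowering the tray.

>>> {"name": "servo_tool", "arguments": {"rows": [-0.014,0.08,-0.083,0,0,0,-1,-0.013,0.076,-0.087,0,0,0,-1,-0.012,0.071,-0.09,0,0,0,-1,-0.012,0.067,-0.094,0,0,0,-1,-0.011,0.062,-0.097,0,0,0,-1,-0.01,0.057,-0.1,0,0,0,-1,-0.009,0.052,-0.103,0,0,0,-1,-0.008,0.047,-0.105,0,0,0,-1,-0.007,0.041,-0.108,0,0,0,-1,-0.006,0.036,-0.11,0,0,0,-1,-0.005,0.03,-0.111,0,0,0,-1,-0.004,0.025,-0.113,0,0,0,-1]}}

```text
time_s: 46.52
tcp_pos: [0.5013, 0.3935, 0.1297]
orientation: [-3.12, -0.28, -0.007]
ft_force: [-0.8, 11.2, 1.9]
width: 0.0118
grasp_force: 12.0
```

>>> {"name": "servo_tool", "arguments": {"rows": [-0.003,0.02,-0.114,0,0,0,-1,-0.002,0.014,-0.115,0,0,0,-1,-0.002,0.009,-0.1,0,0,0,-1,0,0,0,0,0,0,-1,0,0,0,0,0,0,-1]}}

```text
time_s: 46.93
tcp_pos: [0.5006, 0.3971, 0.1027]
orientation: [-3.12, -0.279, -0.006]
ft_force: [-2.0, 13.7, -1.7]
width: 0.0112
grasp_force: 12.0
```

>>> {"name": "servo_tool", "arguments": {"rows": [0,0.02,-0.06,0,0,0,-1,0,0.02,-0.04,0,0,0,-1,0,0,0,0,0,0,-1]}}

```text
time_s: 47.18
tcp_pos: [0.5006, 0.3977, 0.0943]
orientation: [-3.126, -0.281, -0.003]
ft_force: [-1.2, 5.8, -0.9]
width: 0.0113
grasp_force: 12.0
```

Back at the level reading; release and retreat upward.

>>> {"name": "servo_tool", "arguments": {"rows": [0,0,0,0,0,0,-0.35,0,0,0,0,0,0,-0.35,0,0,0,0,0,0,-0.35,0,0,0,0,0,0,-0.35,0,0,0.15,0,0,0,-0.35,0,0,0.3,0,0,0,-0.35,0,0,0.4,0,0,0,-0.35,0,0,0.4,0,0,0,-0.35,0,0,0.4,0,0,0,-0.35,0,0,0,0,0,0,-0.35,0,0,0,0,0,0,-0.35]}}

```text
time_s: 48.1
tcp_pos: [0.5019, 0.3963, 0.2287]
orientation: [-3.127, -0.28, -0.009]
ft_force: [-0.4, -0.5, -0.2]
width: 0.0297
grasp_force: 0.0
```

Run:
```python
from h import *
s=sense(); print(s['time_s'],s['tcp_pos'],s['width'])
S=look('scene'); C=cloud(S)
fit(C[C[...,1]<.215],'rim',(.54,.19),.12,.038,.052); fit(C,'tray',(.52,.284),.09,.074,.082); fit(C,'tongs',(.5263,-.2485),.045,.13,.175)
fit(C,'handle',(.5,.397),.06,.079,.095)
for m in finder.boxes_of(S,'cap0_c')[:6]: print(round(m['confidence'],2),np.round(m['xy']),depth(S,m['xy']))
c=cv2.resize(S['image'][120:420,180:580],None,fx=2,fy=2); cv2.imwrite('pics/s13.png',c[:600])
```

```text
48.1 [0.50189161 0.39630884 0.22865382] 0.029686235339450112
rim 464 [540.7 176.6 151.5  98.1   9.5] z 0.0443
tray 2253 [523.1 282.9 131.4 147.5   9.8] z 0.0785
tongs 276 [ 528.8 -248.5   21.8   64.    79. ] z 0.1582
handle 404 [506.6 371.8 113.3  65.7   9.2] z 0.0847
```

View pics/s13.png

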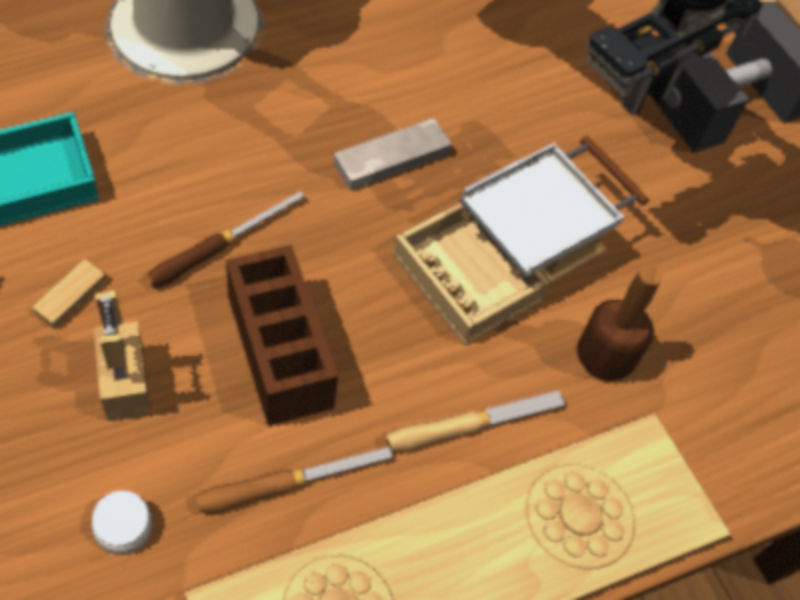

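The tray is level and empty, four caps are in the box at (430,265) to (470,300), the tongs are in the stand and the other things are untouched.

```bash
python3 -c "
from plant import env
print(env.finish_job())"
```

```text
the job is handed in; nothing more can be done
None
```

All four caps are in the plywood box under the lip, the tongs stand in their stand, the tray is level again, and the job was handed in at 48 s; the handover call returned no verdict.

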